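# Load the bench shaker and lock its hold-down bail

## Robot

A 6-joint arm with a two-finger parallel gripper is mounted at the origin on the work surface. World frame = base frame: x ahead of the robot, y to its left, z up, the work surface at z = 0. Lengths are in mm, angles in rad, forces in N, time in s.
With the tool pointing down it reaches from about 350 to 875 mm from the base axis. Payload 4.2 kg.
Tool frame: the origin (TCP) lies at the very end of the fingers, on their centre line; the grasp point (between the pads) lies 19 mm behind it; z points along the fingers, y is the line along which they close (so a half turn about z gives the same grasp; the last joint's range is limited). The gripper opens to 85 mm and grips with 20 to 120 N. Pads are 22 mm wide; open, the fingers measure 114 mm over their backs; the gripper's body (76 mm by 85 mm) begins 54 mm behind the grasp point. The pads swing forward as they close: fully open they stand 13 mm farther back than shut.
Start: joints at [-0.871, 0.385, 0.008, 0, -1.194, -0.259], TCP at [266.676, -565.228, 231.312] pointing down, gripper open.
Joint ranges: [-3.14, 3.14], [-1.21, 2.06], [-1.07, 1.41], [-3.16, 2.05], [-2.99, -0.16], [-3.1, 3.1]. Speed limits (rad/s): [2.79, 2.79, 3.14, 3.14, 3.14, 3.14].

## Interface

Orientations are given as a unit quaternion [x, y, z, w].
In Python, from bench import monitor, get_image, camera_info, job_done gives the robot as it stands.
- The arm moves only by the tool send_rows, never from a script. Its argument "series" is a list of rows, each a list of 3 entries, a list of its own where there are three numbers: the shift along the tool's x, y, z in mm, then the turn, a rotation vector about the tool's x, y, z in rad, then the finger opening in mm, from 0 to 85.4. A call has 1 to 8 rows; each row shifts and turns the commanded pose from where the row before left it, along the tool's axes as they then stand; what a row does not reach is not made up. A row lasts 1/10 s, in which the tool goes at most 50 mm and 8.59 degrees, less where a joint would pass 70% of its speed; a pose out of reach is approached as far as the arm can. A call with a gripper value outside its range is refused whole. The fingers move at their own pace and stop on an object; the grip force is fixed at half the most. Time passes only in rows, so rows that do not move let the fingers close. It gives the time, the measured TCP pose, the force, the opening and the grip force at its end, in the units of the state.
- monitor.read_state(): the state, without advancing time (a new reading comes with each control period).
- get_image(name): name is "scene" or "top" or "wrist"; returns the picture (400x640x3 uint8, red, green, blue); there is no depth.
- camera_info(name): a dict with "intrinsics" (3x3 intrinsics, pixels), "R" (3x3) and "t" (3): a world point X has camera coordinates R X + t. Camera axes: x right, y down, z forward; pixel columns grow to the right and rows downward; lengths in mm; the calibration is good to about 2 mm. A picture is of the moment at which its call begins: read the wrist's pose just before it. camera_info takes no time and is no camera call; for the wrist camera it gives the pose at the moment of the call.
- job_done(): hands the job in; it is judged then, once.
The state is a dict: "clock": time; "joints": joint angles; "joint_vel": joint speeds; "joint_efforts": joint torques, N m; "position": TCP position; "ee_rot": TCP orientation; "contact_force": force on the tool from outside, world axes, zero at the start; "wrist_torque": the same for the moment, N m; "gripper_width": finger opening in mm; "grasp_force": force on a finger pad.
Only numpy, scipy, OpenCV 4.12 (cv2) and the standard library are available. Lean on these libraries where they do the work, as an engineer would, in place of code of your own. Each camera call takes 0.05 s, during which the arm holds its last target. There are 200 camera calls.

## Task

Get the shaker ready for a run: set every tip box that is on the bench upright into a tray bay of its own, swing the bail over them and down until its arms rest between the clevis ears, then lock it by pushing the two loose lock pins, one into each clevis from the outer side, through both ears and the arm until the grip's shoulder meets the ear. Once all is locked, press the start button fully down and let go; leave the other things on the bench where they are.

Things in the scene. Friction and masses are not known exactly. Their poses are not given: they have to be found in the camera images.
- shaker: fixed shaker: grey housing 150 (x) by 310 mm (y), 55 high (black end bezels 60). Origin: centre of underside, z up. On top a tray of three bays along y, each 102 (x) by 50 mm, floor 58 mm above the bench, walls and dividers 10 mm high, 3 to 4 thick; boxes stand long side along x. Hinge posts at the +y end (115 mm high, x = +-50 mm), two clevises at the -y end (119 mm high)
- bay1 (a point): centre of the floor of the bay nearest the hinge (shaker y = +52.5 mm, z = 58 mm), axes as the shaker's
- bay2 (a point): centre of the floor of the middle bay (shaker y = 0)
- bay3 (a point): centre of the floor of the bay nearest the clevises (shaker y = -52.5 mm)
- bail (a joint): angle (rad) of the steel U-shaped bail; hinge axis along the shaker's x at shaker y = +102 mm, z = 107 mm. 0 = down, arms level between the clevis ears (hard stop; the holes line up within 0.005 rad of it), growing as the free end swings up and over, away from the clevises, to 2.1. Stiff hinge: stays where left (4 N at the crossbar moves it). Starts at 1.85 to 2.05
- bail_bar (a point): middle of the bail's round crossbar, the part to hold: 12 mm thick, 64 mm clear between the arms, along the shaker's x, 224 mm from the hinge axis; bail down, it is at shaker y = -122 mm, z = 107 mm. The arms, 8 mm wide, 12 high, lie at shaker x = -36 and +36 mm and pass 3 mm above the boxes' lids, either side of the ribs
- near_clevis (a point): mouth of the clevis at the shaker's -x side: centre of the hole in the outer face of the outer ear (shaker x = -47, y = -94, z = 107 mm), axes as the shaker's. Round holes, 10 mm, along the shaker's x: outer ear 5 mm, arm 8, inner ear 5, with 2 mm gaps, 22 mm in all; ears 24 mm wide and high about the hole. A pin enters here moving along the shaker's +x
- far_clevis (a point): mouth of the clevis at the shaker's +x side (shaker x = +47 mm, y = -94 mm, z = 107 mm), its mirror image, axes as the shaker's. A pin enters here moving along the shaker's -x
- start (a joint): travel (m) of the sprung grey start button on the housing's top, beside the hinge: 0 = up, 0.006 = fully down (4 N), pressed straight down; it springs back
- start_top (a point): centre of the start button's top face, 18 mm wide, when up; at shaker x = 0, y = +128 mm, 77 mm above the bench, between the hinge posts
- box1: yellow lidded tip box, loose, 120 g: 92 mm along x, 43 along y, body 40 mm tall; an upright grip rib on top, 40 mm along x, 16 along y, up to 63 mm above the underside. Origin: centre of the underside, z up; the same turned half round. Starts standing on the bench. Boxes are alike; two or three are present, absent ones read None
- box2: yellow lidded tip box, loose, 120 g: 92 mm along x, 43 along y, body 40 mm tall; an upright grip rib on top, 40 mm along x, 16 along y, up to 63 mm above the underside. Origin: centre of the underside, z up; the same turned half round. Starts standing on the bench. Boxes are alike; two or three are present, absent ones read None
- box3: yellow lidded tip box, loose, 120 g: 92 mm along x, 43 along y, body 40 mm tall; an upright grip rib on top, 40 mm along x, 16 along y, up to 63 mm above the underside. Origin: centre of the underside, z up; the same turned half round. Starts standing on the bench. Boxes are alike; two or three are present, absent ones read None
- pin1: loose lock pin, 40 g: grey block grip 30 mm long, 20 x 20 mm square in section, and an 8 mm steel shaft standing 40 mm out of one end's middle, the last 6 mm tapered. Origin: on the axis at the shoulder, where shaft meets grip; +x runs to the shaft's tip, the grip is at x -30 to 0 mm. Lies on the bench, axis level 10 mm up, on any side of the grip. Pins are alike, either fits either clevis
- pin2: loose lock pin, 40 g: grey block grip 30 mm long, 20 x 20 mm square in section, and an 8 mm steel shaft standing 40 mm out of one end's middle, the last 6 mm tapered. Origin: on the axis at the shoulder, where shaft meets grip; +x runs to the shaft's tip, the grip is at x -30 to 0 mm. Lies on the bench, axis level 10 mm up, on any side of the grip. Pins are alike, either fits either clevis
- reagent: bystander: amber reagent bottle, 60 mm thick, 130 mm tall, origin under its centre
- beaker: bystander: glass beaker, 68 mm wide, 80 mm tall, origin under its centre
- pipette: bystander: pipette lying along its y axis, 185 mm long, 22 mm high; origin under the middle of its 90 mm grey handle, the white barrel towards +y
Mind the look-alikes: they are no part of the job. Leave any green look-alike of the box1 alone.

How it is judged:
By the outcome, as a careful person would: the job done as asked, in the order asked, and still so for the second after the job is handed in, with the robot touching nothing.
Of box1, box2, box3 only 2 to 3 are there at a start; the rules pass over those that are not, and their reading is None.
At some moment in a run one of box1, box2, box3, pin1, pin2 may be knocked a few centimetres aside while the robot is not near it.
It also fails if it takes over 192 s, if anything falls off the work surface, if the arm or the gripper's body presses on something with over 40 N, if the wrist force passes 120 N, or if a joint passes its speed limit or range.

## Working session

There is one attempt and no reset: what is moved stays moved. The work goes in short steps, Python scripts to look and compute and a tool call to move; the robot and the scene stay as the last step left them, time stands still between calls to the robot, and variables do not carry over. Pictures are saved under pics/ and viewed, at most 19 in all, crops included, and the job is handed in when it is done.

Besides the shell and the picture viewer there is one more tool, called as name(argument=value, ...) on one line, values as JSON. send_rows: Moves the arm, as the interface text tells. Its arguments: {"type":"object","properties":{"series":{"type":"array"}},"required":["series"]}

```bash
ls; mkdir -p pics; python3 - <<'E'
from bench import monitor,get_image,camera_info
import cv2,numpy as np
s=monitor.read_state();print(s)
for n in("scene","top"):
    c=camera_info(n);print(n,np.round(c["intrinsics"],1).tolist(),np.round(c["R"],4).tolist(),np.round(c["t"],1).tolist())
    im=get_image(n);cv2.imwrite(f"pics/{n}0.png",im[:,:,::-1])
E
```

```text
pics
{'clock': 0.0, 'joints': array([-8.71402354e-01,  3.85585241e-01,  6.63793894e-03, -4.93747758e-04,
       -1.19400350e+00, -2.58604588e-01]), 'joint_vel': array([-0.00014775,  0.00107345,  0.0004002 ,  0.00272735,  0.00126301,
       -0.00142477]), 'joint_efforts': array([-6.66953056e-04, -3.92291486e+01,  1.88407302e+01,  4.18608248e+00,
       -4.50795822e-03,  3.39222325e-06]), 'position': array([ 266.43185269, -564.72748135,  230.20978912]), 'ee_rot': array([-2.18525773e-01,  9.75830556e-01,  1.06175469e-03, -2.92854838e-04]), 'contact_force': array([ 0.72907195, -0.24237965, -0.60348341]), 'wrist_torque': array([ 0.00805847, -0.02893915, -0.02147258]), 'grasp_force': 0.0, 'gripper_width': 84.93919452680447}
scene [[382.1, 0.0, 322.3], [0.0, 382.1, 194.3], [0.0, 0.0, 1.0]] [[0.7627, 0.6467, 0.0096], [0.5469, -0.637, -0.5433], [-0.3452, 0.4196, -0.8395]] [-472.6, -312.8, 1287.7]
top [[449.2, 0.0, 317.8], [0.0, 449.2, 195.8], [0.0, 0.0, 1.0]] [[0.0127, -0.9999, 0.0103], [-0.9891, -0.0141, -0.1465], [0.1466, -0.0083, -0.9892]] [-29.6, 627.3, 1092.1]
```

View pics/top0.png

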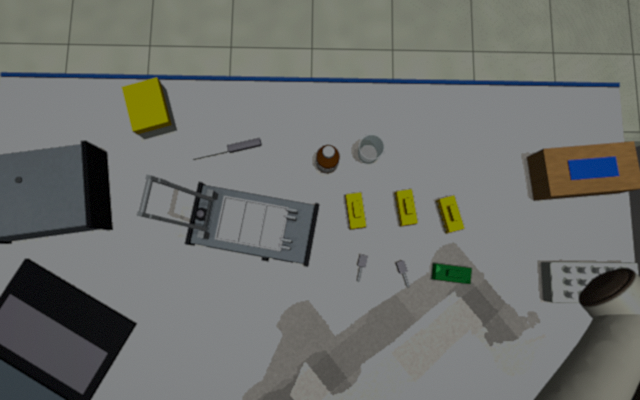

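View pics/scene0.png

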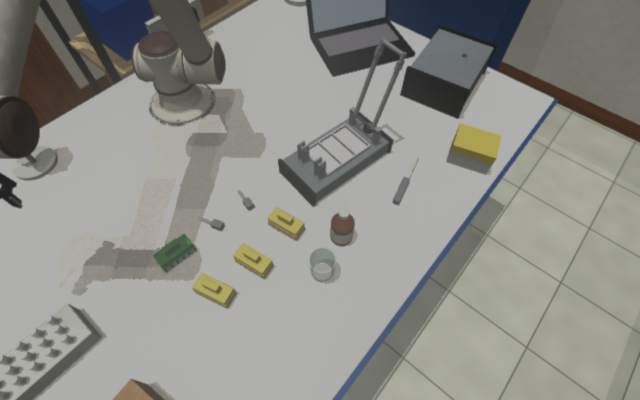

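```bash
cat > h.py <<'E'
import numpy as np,cv2
from bench import monitor,get_image,camera_info
from scipy.spatial.transform import Rotation as Ro
def snap(n,f=None):
    c=camera_info(n);im=get_image(n)[:,:,::-1].copy()
    if f: cv2.imwrite(f"pics/{f}.png",im)
    return im,c
def ray(c,uv):
    K,R,t=c["intrinsics"],np.array(c["R"]),np.array(c["t"])
    d=np.linalg.inv(K)@np.array([uv[0],uv[1],1.]);return -R.T@t,R.T@d
def onplane(c,uv,z):
    o,d=ray(c,uv);return (o+d*(z-o[2])/d[2])
def tri(c1,uv1,c2,uv2):
    A=[];b=[]
    for c,uv in((c1,uv1),(c2,uv2)):
        o,d=ray(c,uv);d/=np.linalg.norm(d);P=np.eye(3)-np.outer(d,d);A.append(P);b.append(P@o)
    x=np.linalg.lstsq(np.vstack(A),np.hstack(b),rcond=None)[0];return x
def proj(c,X):
    p=np.array(c["R"])@np.array(X)+np.array(c["t"]);p=np.array(c["intrinsics"])@p;return p[:2]/p[2]
def yellow(im):
    h=cv2.cvtColor(im,cv2.COLOR_BGR2HSV);return cv2.inRange(h,(22,120,60),(34,255,255))
def blobs(m,amin):
    out=[]
    for k in cv2.findContours(m,cv2.RETR_EXTERNAL,cv2.CHAIN_APPROX_NONE)[0]:
        if cv2.contourArea(k)>amin: out.append(k)
    return out
def to_tool(P,yaw=None):
    """shift in tool axes to reach TCP at world P (from measured pose)"""
    s=monitor.read_state();R=Ro.from_quat(s["ee_rot"]);return R.inv().apply(np.array(P)-s["position"])
E
python3 - <<'E'
from h import *
s=monitor.read_state();print(s['position'])
c=camera_info("top");im=cv2.imread("pics/top0.png")
for k in blobs(yellow(im),80):
    r=cv2.minAreaRect(k);B=cv2.boxPoints(r)
    W=np.array([onplane(c,p,40)[:2] for p in B]);print("box",np.round(W.mean(0)),r[0],[np.round(np.linalg.norm(W[i]-W[i-1])) for i in (1,2)],np.round(W).tolist())
for uv in((362,265),(402,270)):print("pin",np.round(onplane(c,uv,10)))
for uv in((210,183),(319,204),(187,243),(308,265)):print("shk",np.round(onplane(c,uv,60)))
w=camera_info("wrist");R=Ro.from_quat(s["ee_rot"]).as_matrix()
print(w["intrinsics"].tolist(),"cam in tool",R.T@(-np.array(w["R"]).T@w["t"]-s["position"]),np.round(np.array(w["R"])@R,3).tolist())
cv2.imwrite("pics/c0.png",cv2.resize(im[160:300,120:480],None,fx=2.2,fy=2.2,interpolation=cv2.INTER_CUBIC))
E
```

```text
[ 266.45660648 -564.78372034  230.35104783]
box [ 588. -358.] (450.1486511230469, 213.60812377929688) [np.float64(46.0), np.float64(89.0)] [[624.0, -324.0], [638.0, -368.0], [552.0, -392.0], [538.0, -348.0]]
box [ 593. -116.] (355.1167297363281, 210.3459930419922) [np.float64(43.0), np.float64(90.0)] [[634.0, -89.0], [641.0, -131.0], [552.0, -143.0], [545.0, -102.0]]
box [ 603. -245.] (405.68328857421875, 207.25320434570312) [np.float64(46.0), np.float64(90.0)] [[642.0, -215.0], [652.0, -260.0], [563.0, -275.0], [554.0, -231.0]]
box [864. 433.] (145.29412841796875, 104.67647552490234) [np.float64(98.0), np.float64(134.0)] [[914.0, 500.0], [941.0, 406.0], [813.0, 367.0], [787.0, 460.0]]
pin [ 456. -137.   10.]
pin [ 444. -239.   10.]
shk [654. 250.  60.]
shk [605. -24.  60.]
shk [504. 299.  60.]
shk [454.   1.  60.]
[[289.3177494184823, 0.0, 318.1780248284728], [0.0, 289.3177494184823, 198.29085170164478], [0.0, 0.0, 1.0]] cam in tool [  72.72685206   -0.7944535  -143.52133777] [[-0.0, 1.0, -0.001], [-0.959, -0.0, -0.284], [-0.284, 0.001, 0.959]]
```

View pics/c0.png

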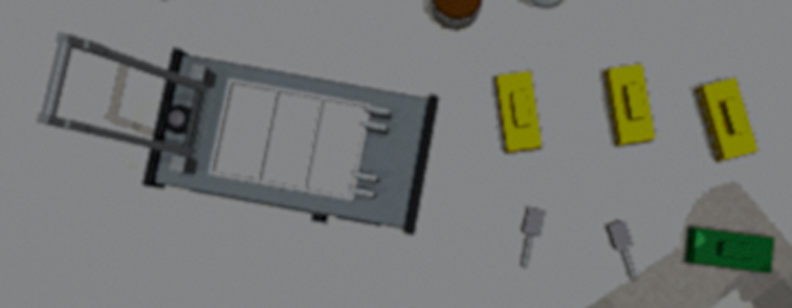

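send_rows(series=[[[-41,20.5,-8],[0,0,0],85],[[-41,20.5,-8],[0,0,0],85],[[-41,20.5,-8],[0,0,0],85],[[-41,20.5,-8],[0,0,0],85],[[-41,20.5,-8],[0,0,0],85],[[-41,20.5,-8],[0,0,0],85],[[-41,20.5,-8],[0,0,0],85],[[-41,20.5,-8],[0,0,0],85]])

```text
clock: 0.9
position: [494.0, -275.1, 295.3]
ee_rot: [-0.219, 0.976, 0.0, -0.0]
contact_force: [0.7, -1.3, 0.5]
gripper_width: 84.9
grasp_force: 0.0
```

send_rows(series=[[[-20,10,-8],[0,0,0.14],85],[[0,0,0],[0,0,0.13],85],[[0,0,0],[0,0,0],85],[[0,0,0],[0,0,0],85]])

```text
clock: 1.3
position: [506.8, -259.3, 302.7]
ee_rot: [-0.087, 0.996, 0.0, -0.001]
contact_force: [-0.6, 0.1, 0.2]
gripper_width: 84.6
grasp_force: 0.0
```

```bash
python3 - <<'E'
from h import *
s=monitor.read_state();print(s['position'],s['ee_rot'])
im,c=snap("wrist","w1")
for k in blobs(yellow(im),300):
    r=cv2.minAreaRect(k);B=cv2.boxPoints(r)
    W=np.array([onplane(c,p,40)[:2] for p in B]);print("box",np.round(W.mean(0)),np.round(r[0]),[np.round(np.linalg.norm(W[i]-W[i-1])) for i in (1,2)])
E
```

```text
[ 506.81838581 -259.332318    302.73334443] [-8.65597799e-02  9.96246463e-01  2.89534353e-04 -5.53536879e-04]
box [ 588. -123.] [398. 233.] [np.float64(99.0), np.float64(47.0)]
box [ 598. -250.] [314. 225.] [np.float64(38.0), np.float64(97.0)]
box [ 584. -361.] [241. 205.] [np.float64(45.0), np.float64(95.0)]
```

View pics/w1.png

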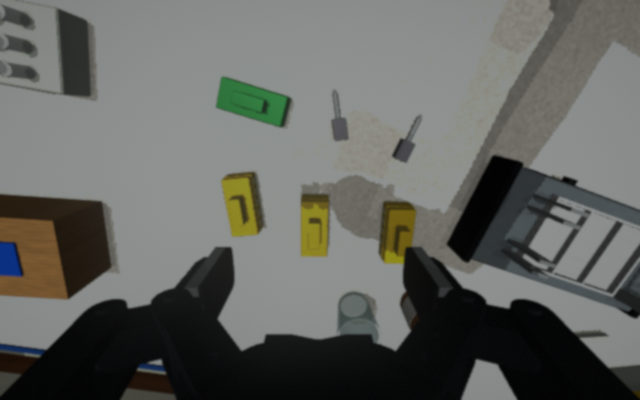

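```bash
cat >> h.py <<'E'
def rz_for(yaw):
    """rotation vector (tool axes) to make tool point down with tool y at world angle yaw+90 (x back)"""
    s=monitor.read_state();R=Ro.from_quat(s["ee_rot"])
    y=np.array([-np.sin(yaw),np.cos(yaw),0]);z=np.array([0,0,-1.]);x=np.cross(y,z)
    T=Ro.from_matrix(np.column_stack([x,y,z]));return (R.inv()*T).as_rotvec(),T
def go(P,yaw):
    rv,T=rz_for(yaw);d=T.inv().apply(np.array(P)-monitor.read_state()["position"])
    print("turn",np.round(rv,3),"then shift",np.round(d,1))
def boxes(im,c,amin=300,verbose=1):
    """lid tops: bright part of each yellow blob"""
    v=cv2.cvtColor(im,cv2.COLOR_BGR2HSV)[:,:,2];m=yellow(im);out=[]
    for k in blobs(m,amin):
        mk=np.zeros(m.shape,np.uint8);cv2.drawContours(mk,[k],-1,255,-1)
        vals=v[mk>0].astype(np.uint8);th,_=cv2.threshold(vals.reshape(-1,1),0,255,cv2.THRESH_OTSU)
        b=((mk>0)&(v>th)).astype(np.uint8)*255
        kk=max(cv2.findContours(b,cv2.RETR_EXTERNAL,cv2.CHAIN_APPROX_NONE)[0],key=cv2.contourArea)
        W=np.array([onplane(c,p[0],40)[:2] for p in kk],np.float32);r=cv2.minAreaRect(W)
        B=cv2.boxPoints(r);e=[B[1]-B[0],B[2]-B[1]];L=max(e,key=np.linalg.norm)
        yaw=np.arctan2(L[1],L[0]);yaw=(yaw+np.pi/2)%np.pi-np.pi/2
        out.append((np.array(r[0]),yaw,r[1],th,vals.mean()))
    if verbose:
        for o in out:print(np.round(o[0],1),round(float(o[1]),3),np.round(o[2],1),o[3:])
    return out
E
python3 - <<'E'
from h import *
im=cv2.imread("pics/w1.png");c=camera_info("wrist");boxes(im,c)
print("top");ct=camera_info("top");boxes(cv2.imread("pics/top0.png"),ct,80)
B=boxes(im,c,verbose=0)
b=min(B,key=lambda o:abs(o[0][1]+120))
for b in B: print(b[0]);go([*b[0],120],b[1])
# shaker features for wrist (TCP later)
E
```

```text
[ 592.8 -120.3] 0.066 [89.6 42.8] (90.0, np.float64(96.09796893667861))
[ 603.7 -249.3] 0.155 [85.  39.7] (112.0, np.float64(125.56505342551854))
[ 587.  -363.6] 0.269 [88.7 39. ] (108.0, np.float64(121.41390728476821))
top
[ 588.5 -361.5] 0.262 [88.3 39.6] (98.0, np.float64(116.25531914893617))
[ 594.  -117.7] 0.144 [87.8 39.3] (109.0, np.float64(123.8659793814433))
[ 603.3 -248. ] 0.151 [89.3 39.5] (100.0, np.float64(119.13856427378965))
[866.1 435.9] 0.3 [125.6  93.6] (105.0, np.float64(126.30616864742501))
[ 592.78289795 -120.28455353]
turn [ 0.    -0.001  0.106] then shift [-95.1 133.3 182.8]
[ 603.73693848 -249.27236938]
turn [ 0.001 -0.001  0.017] then shift [-97.5  -4.8 182.8]
[ 586.97558594 -363.61196899]
turn [ 0.001 -0.001 -0.097] then shift [ -49.8 -121.6  182.8]
```

send_rows(series=[[[-32.3,-1.6,26],[0,0,0.015],50],[[-32.3,-1.6,30],[0,0,0],50],[[-32.3,-1.6,30],[0,0,0],50],[[0,0,43],[0,0,0],50],[[0,0,43],[0,0,0],50],[[0,0,43],[0,0,0],50],[[0,0,30],[0,0,0],50],[[0,0,13],[0,0,0],50]])

```text
clock: 2.15
position: [600.8, -248.9, 41.3]
ee_rot: [-0.078, 0.997, 0.001, -0.003]
contact_force: [-0.6, 0.0, -0.4]
gripper_width: 49.6
grasp_force: 0.0
```

send_rows(series=[[[0,0,0],[0,0,0],5],[[0,0,0],[0,0,0],5],[[0,0,0],[0,0,0],5],[[0,0,0],[0,0,0],5],[[0,0,0],[0,0,0],5],[[0,0,0],[0,0,0],5]])

```text
clock: 2.75
position: [604.9, -248.9, 47.4]
ee_rot: [-0.078, 0.997, -0.001, 0.002]
contact_force: [-0.8, 0.5, 6.3]
gripper_width: 14.3
grasp_force: 62.2
```

send_rows(series=[[[0,0,-20],[0,0,0],5],[[0,0,-45],[0,0,0],5],[[0,0,-48],[0,0,0.11],5],[[0,0,-48],[0,0,0.11],5],[[0,0,-48],[0,0,0.112],5],[[20,38,-20],[0,0,0],5],[[20,38,-20],[0,0,0],5],[[20,38,-20],[0,0,0],5]])

```text
clock: 3.55
position: [563.2, -124.6, 314.5]
ee_rot: [0.089, 0.996, 0.0, -0.001]
contact_force: [0.6, 0.7, -1.4]
gripper_width: 14.5
grasp_force: 61.1
```

send_rows(series=[[[20,38,0],[0,0,0],5],[[20,38,0],[0,0,0],5],[[20,38,0],[0,0,0],5],[[20,38,0],[0,0,0],5],[[20,38,0],[0,0,0],5],[[0,0,0],[0,0,0],5],[[0,0,0],[0,0,0],5],[[0,0,0],[0,0,0],5]])

```text
clock: 4.35
position: [499.2, 78.2, 314.1]
ee_rot: [0.088, 0.996, -0.0, -0.0]
contact_force: [0.0, 0.0, -1.5]
gripper_width: 14.3
grasp_force: 61.1
```

```bash
python3 - <<'E'
from h import *
s=monitor.read_state();print(s['position'],s['ee_rot'],s['gripper_width'])
im,c=snap("wrist","w2");np.savez("w2c.npz",**{k:np.array(c[k]) for k in("intrinsics","R","t")})
E
```

```text
[499.17047668  78.24015529 314.05676259] [ 8.82724943e-02  9.96096293e-01 -1.15629159e-04 -3.59441237e-04] 14.269095691996899
```

View pics/w2.png

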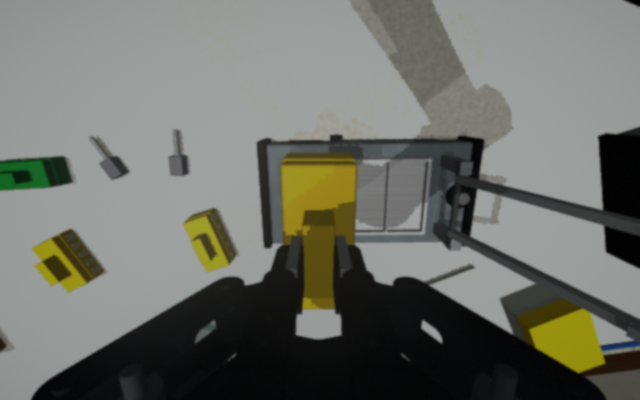

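```bash
python3 - <<'E'
from h import *
im=cv2.imread("pics/w2.png");c=dict(np.load("w2c.npz"));g=cv2.cvtColor(im,cv2.COLOR_BGR2GRAY)
def bez(g,c,x0,x1,y0,y1,th,name):
    m=np.zeros(g.shape,np.uint8);m[y0:y1,x0:x1]=(g[y0:y1,x0:x1]<th)*255
    m=cv2.morphologyEx(m,cv2.MORPH_CLOSE,np.ones((3,3)))
    k=max(blobs(m,30),key=cv2.contourArea);W=np.array([onplane(c,p[0],60)[:2] for p in k],np.float32)
    r=cv2.minAreaRect(W);B=cv2.boxPoints(r);e=max([B[1]-B[0],B[2]-B[1]],key=np.linalg.norm);a=np.arctan2(e[1],e[0]);a=(a+np.pi/2)%np.pi-np.pi/2
    print(name,cv2.boundingRect(k),np.round(r[0],1),np.round(r[1],1),round(float(a),4));return np.array(r[0])
for th in(30,40,50):
    a=bez(g,c,240,275,120,270,th,"L");b=bez(g,c,440,500,120,270,th,"R")
    d=b-a;print(th,(a+b)/2,np.arctan2(-d[0],d[1]),np.linalg.norm(d))
t=cv2.imread("pics/top0.png");ct=camera_info("top");gt=cv2.cvtColor(t,cv2.COLOR_BGR2GRAY)
for th in(30,40,50):
    a=bez(gt,ct,290,325,190,280,th,"L");b=bez(gt,ct,175,222,170,255,th,"R")
    d=b-a;print(th,(a+b)/2,np.arctan2(-d[0],d[1]),np.linalg.norm(d))
# bay separators: bright tray bounds along a row
for row in (170,180,195,215,225): print(row,[int(x) for x in g[row,355:440:2]])
cv2.imwrite("pics/w2crop.png",cv2.resize(im[125:260,240:500],None,fx=3,fy=3,interpolation=cv2.INTER_CUBIC))
E
```

```text
Traceback (most recent call last):
ValueError: max() iterable argument is empty
```

```bash
python3 - <<'E'
from h import *
im=cv2.imread("pics/w2.png");c=dict(np.load("w2c.npz"));g=cv2.cvtColor(im,cv2.COLOR_BGR2GRAY)
print([int(x) for x in g[190,250:285]]);print([int(x) for x in g[190,460:495]])
t=cv2.imread("pics/top0.png");gt=cv2.cvtColor(t,cv2.COLOR_BGR2GRAY);print([int(x) for x in gt[235,300:325]])
def bez(g,c,x0,x1,y0,y1,th,name):
    m=np.zeros(g.shape,np.uint8);m[y0:y1,x0:x1]=(g[y0:y1,x0:x1]<th)*255
    m=cv2.morphologyEx(m,cv2.MORPH_CLOSE,np.ones((3,3)))
    K=blobs(m,10)
    if not K: print(name,th,'none');return np.zeros(2)
    k=max(K,key=cv2.contourArea);W=np.array([onplane(c,p[0],60)[:2] for p in k],np.float32)
    r=cv2.minAreaRect(W);B=cv2.boxPoints(r);e=max([B[1]-B[0],B[2]-B[1]],key=np.linalg.norm);a=np.arctan2(e[1],e[0]);a=(a+np.pi/2)%np.pi-np.pi/2
    print(name,cv2.boundingRect(k),np.round(r[0],1),np.round(r[1],1),round(float(a),4));return np.array(r[0])
for th in(45,60):
    a=bez(g,c,240,275,120,270,th,"L");b=bez(g,c,440,500,120,270,th,"R")
    d=b-a;print(th,(a+b)/2,np.arctan2(-d[0],d[1]),np.linalg.norm(d))
ct=camera_info("top")
for th in(40,55):
    a=bez(gt,ct,290,325,190,280,th,"L");b=bez(gt,ct,175,222,170,255,th,"R")
    d=b-a;print(th,(a+b)/2,np.arctan2(-d[0],d[1]),np.linalg.norm(d))
cv2.imwrite("pics/w2crop.png",cv2.resize(im[125:260,240:500],None,fx=3,fy=3,interpolation=cv2.INTER_CUBIC))
E
```

```text
[160, 160, 160, 159, 160, 159, 159, 158, 151, 125, 80, 48, 39, 39, 39, 38, 37, 37, 44, 62, 82, 92, 95, 95, 95, 95, 94, 94, 94, 93, 93, 100, 115, 128, 134]
[25, 19, 15, 14, 13, 12, 12, 11, 11, 9, 11, 12, 13, 14, 15, 32, 67, 111, 137, 142, 134, 122, 109, 99, 91, 80, 71, 63, 57, 53, 50, 48, 48, 45, 43]
[89, 89, 90, 90, 90, 90, 89, 83, 57, 27, 17, 19, 20, 57, 111, 132, 133, 133, 132, 132, 133, 132, 132, 132, 133]
L (259, 140, 13, 107) [526.7  -4.1] [ 14.1 157.4] -0.2042
R (440, 136, 60, 120) [586.  281.6] [ 86.9 189.5] -0.0017
45 [556.32070923 138.71996975] -0.20470349770668722 291.77735876571234
L (258, 139, 17, 108) [526.   -3.8] [ 21.7 159. ] -0.2407
R (440, 136, 60, 126) [591.  281.5] [ 87.  200.1] -0.0017
60 [558.51040649 138.8664856 ] -0.22411921380469746 292.6007736797398
L (304, 204, 14, 62) [529.5  -5.1] [  9.4 153.4] -0.1679
R (190, 196, 18, 29) [583.2 269.2] [41.3 70.1] -0.173
40 [556.35336304 132.04148006] -0.19335986113163642 279.5686271374051
L (303, 204, 16, 62) [529.8  -4.6] [ 11.4 153.8] -0.1659
R (175, 183, 43, 62) [582.2 270.5] [149.8  98.5] 0.2479
55 [556.01339722 132.97063637] -0.18823284525166098 280.03567044437744
```

View pics/w2crop.png

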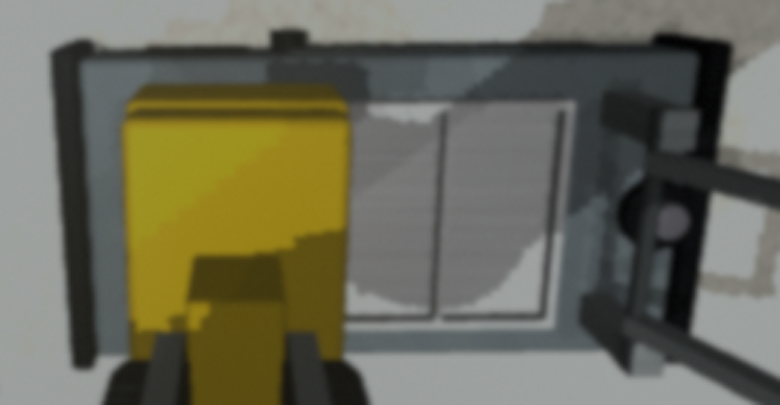

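```bash
cat > shk.py <<'E'
from h import *
def cross(p,lev):
    i=[j for j in range(len(p)-1) if (p[j]-lev)*(p[j+1]-lev)<0];return i
def edge(g,c,rows,c0,c1,lev,z,last):
    P=[]
    for r in rows:
        p=g[r,c0:c1].astype(float);i=cross(p,lev)
        if not i: continue
        j=i[-1] if last else i[0];P.append(onplane(c,(c0+j+(lev-p[j])/(p[j+1]-p[j]),r),z)[:2])
    return np.array(P)
def fit(P):
    for _ in range(3):
        m=P.mean(0);d=np.linalg.svd(P-m)[2][0];n=np.array([-d[1],d[0]]);e=(P-m)@n
        P=P[abs(e)<max(1.,1.5*e.std())]
    return m,d*np.sign(d[0]),e.std(),len(P)
if __name__=="__main__":
    im=cv2.imread("pics/w2.png");c=dict(np.load("w2c.npz"));g=cv2.cvtColor(im,cv2.COLOR_BGR2GRAY)
    for nm,P in(("wL",edge(g,c,range(150,242,3),248,267,100,60,0)),("wR",edge(g,c,list(range(148,172,2))+list(range(190,225,3)),468,492,75,60,1))):
        m,d,e,n=fit(P);print(nm,np.round(m,1),round(np.arctan2(d[1],d[0]),4),round(e,2),n)
    gT=np.ascontiguousarray(g.T)
    P=np.array([onplane(c,(x,240+0),55)[:2] for x in ()])
    def edgecol(cols,r0,r1,lev,z,last):
        P=[]
        for x in cols:
            p=g[r0:r1,x].astype(float);i=cross(p,lev)
            if i: j=i[-1] if last else i[0];P.append(onplane(c,(x,r0+j+(lev-p[j])/(p[j+1]-p[j])),z)[:2])
        return np.array(P)
    print([int(v) for v in g[228:256,400]])
    m,d,e,n=fit(edgecol(range(362,432,3),232,254,125,55,1));print("wB",np.round(m,1),round(np.arctan2(d[1],d[0]),4),round(e,2),n)
    t=cv2.imread("pics/top0.png");gt=cv2.cvtColor(t,cv2.COLOR_BGR2GRAY);ct=camera_info("top")
    m,d,e,n=fit(edge(gt,ct,range(210,258,2),304,328,75,60,1));print("tL",np.round(m,1),round(np.arctan2(d[1],d[0]),4),round(e,2),n)
E
python3 shk.py
```

```text
wL [525.2 -11.5] -0.167 0.14 31
wR [563.5 294.3] -0.1651 0.19 22
[145, 117, 91, 100, 131, 145, 134, 111, 97, 96, 96, 95, 96, 105, 128, 150, 159, 159, 159, 159, 159, 159, 160, 159, 159, 159, 159, 159]
wB [634.2 174.9] 1.4037 0.15 23
tL [532.6 -12. ] -0.1661 0.17 24
```

```bash
cat >> h.py <<'E'
SH=np.array([552.4,140.4]);TH=-0.1665
def sh(x,y,z):
    c,s=np.cos(TH),np.sin(TH);return [SH[0]+c*x-s*y,SH[1]+s*x+c*y,z]
E
python3 - <<'E'
from h import *
go(sh(0,52.5,107),TH)
E
```

```text
turn [-0.    -0.001 -0.011] then shift [-42.  122.9 207. ]
```

send_rows(series=[[[0,0,0],[0,0,-0.011],5],[[-14,41,15],[0,0,0],5],[[-14,41,15],[0,0,0],5],[[-14,41,15],[0,0,0],5],[[0,0,45],[0,0,0],5],[[0,0,40],[0,0,0],5],[[0,0,30],[0,0,0],5],[[0,0,0],[0,0,0],5]])

```text
clock: 5.2
position: [558.4, 190.7, 149.0]
ee_rot: [0.084, 0.996, -0.003, -0.005]
contact_force: [-0.5, -0.2, -1.2]
gripper_width: 14.4
grasp_force: 61.1
```

```bash
python3 - <<'E'
from h import *
go(sh(0,52.5,107),TH);print(monitor.read_state()['position'])
E
```

```text
turn [-0.007 -0.009 -0.001] then shift [-2.4  1.9 42. ]
[558.40101188 190.72964778 148.97552486]
```

send_rows(series=[[[0,0,0],[0,0,0],5],[[0,0,15],[0,0,0],5],[[0,0,15],[0,0,0],5],[[0,0,0],[0,0,0],5],[[0,0,0],[0,0,0],5]])

```text
clock: 5.7
position: [562.4, 193.5, 126.6]
ee_rot: [0.082, 0.997, 0.001, 0.002]
contact_force: [-0.1, 0.6, -0.6]
gripper_width: 14.4
grasp_force: 61.1
```

```bash
python3 - <<'E'
from h import *
go(sh(0,52.5,107),TH);print(monitor.read_state()['position'],monitor.read_state()['contact_force'])
E
```

```text
turn [0.002 0.003 0.001] then shift [ 1.1 -1.5 19.6]
[562.39992336 193.4925197  126.57941252] [-0.12065696  0.57610523 -0.5861549 ]
```

send_rows(series=[[[0.5,-1,6],[0,0,0],5],[[0,0,6],[0,0,0],5],[[0,0,6],[0,0,0],5],[[0,0,2],[0,0,0],5],[[0,0,0],[0,0,0],5],[[0,0,0],[0,0,0],5]])

```text
clock: 6.3
position: [560.4, 192.5, 105.5]
ee_rot: [0.082, 0.997, -0.0, 0.0]
contact_force: [-2.6, 1.0, 6.2]
gripper_width: 14.5
grasp_force: 62.0
```

send_rows(series=[[[0,0,0],[0,0,0],36],[[0,0,0],[0,0,0],36],[[0,0,-15],[0,0,0],36],[[0,0,-40],[0,0,0],36],[[0,0,-45],[0,0,0],36],[[0,0,-45],[0,0,0],36],[[-2,-43,-20],[0,0,0],36],[[-2,-43,-10],[0,0,0],36]])

```text
clock: 7.1
position: [551.1, 106.9, 282.0]
ee_rot: [0.081, 0.997, 0.001, 0.002]
contact_force: [0.5, -0.3, -0.5]
gripper_width: 36.1
grasp_force: 0.0
```

send_rows(series=[[[-2,-43,0],[0,0,0],50],[[-2,-43,0],[0,0,0],50],[[-2,-43,0],[0,0,0],50],[[-2,-43,0],[0,0,0],50],[[-2,-43,0],[0,0,-0.1],50],[[0,-30,0],[0,0,-0.1],50],[[0,0,0],[0,0,-0.1],50],[[0,0,0],[0,0,0],50]])

```text
clock: 7.9
position: [522.5, -137.9, 278.9]
ee_rot: [-0.066, 0.998, 0.0, -0.0]
contact_force: [0.1, 0.6, -0.6]
gripper_width: 50.1
grasp_force: 0.0
```

send_rows(series=[[[0,0,0],[0,0,0],50],[[0,0,0],[0,0,0],50],[[0,0,0],[0,0,0],50]])

```text
clock: 8.2
position: [522.9, -136.2, 279.3]
ee_rot: [-0.068, 0.998, 0.0, 0.0]
contact_force: [-0.5, -0.8, 0.4]
gripper_width: 49.8
grasp_force: 0.0
```

```bash
cat >> h.py <<'E'
def pins(im,c,lo=20):
    g=cv2.cvtColor(im,cv2.COLOR_BGR2GRAY);return g
E
python3 - <<'E'
from h import *
s=monitor.read_state();print(s['position'],s['ee_rot'])
im,c=snap("wrist","w3");np.savez("w3c.npz",**{k:np.array(c[k]) for k in("intrinsics","R","t")})
B=boxes(im,c)
it,ct=snap("top","t3");print("top");boxes(it,ct,80)
for b in B: go([*b[0],46],b[1])
E
```

```text
[ 522.8611286  -136.24667706  279.32013137] [-6.75123269e-02  9.97718440e-01  4.20182831e-06  2.02547519e-05]
[845.5 450.8] -1.437 [13.6 39.3] (98.0, np.float64(76.85714285714286))
[579.4 262.7] -0.165 [ 66.5 106.5] (109.0, np.float64(114.31056393963463))
[ 603.1 -117.4] 0.134 [65.5 40.1] (132.0, np.float64(133.01391982182628))
[ 587. -365.] 0.271 [90.1 43.5] (115.0, np.float64(126.3630335681724))
top
[565.8 204.6] -0.153 [40.1 93.2] (112.0, np.float64(125.35376532399299))
[ 588.5 -365.3] 0.169 [90.2 38.7] (106.0, np.float64(125.72932330827068))
[866.1 435.7] 0.305 [126.4  93.9] (104.0, np.float64(128.37144450641384))
turn [0.    0.    1.573] then shift [539.1 397.9 233.3]
turn [-0.   0.   0.3] then shift [  9.9 402.9 233.3]
turn [-0.     0.     0.001] then shift [-82.1   8.1 233.3]
turn [-0.     0.    -0.136] then shift [  -0.7 -237.5  233.3]
```

View pics/w3.png

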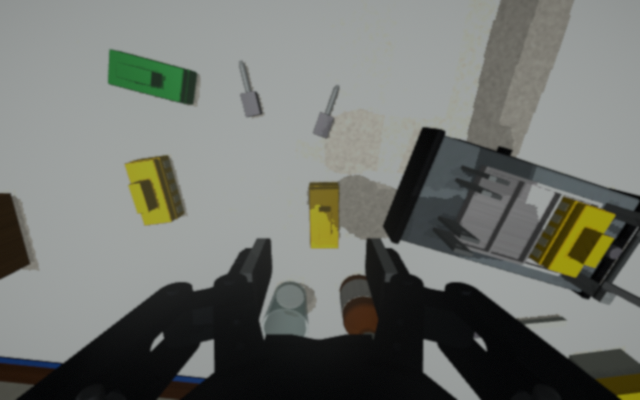

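send_rows(series=[[[-36,4,10],[0,0,0],50],[[-35.5,4,20],[0,0,0],50],[[0,0,45],[0,0,0],50],[[0,0,45],[0,0,0],50],[[0,0,45],[0,0,0],50],[[0,0,40],[0,0,0],50],[[0,0,25],[0,0,0],50],[[0,0,3],[0,0,0],50]])

```text
clock: 9.1
position: [589.9, -119.0, 42.4]
ee_rot: [-0.067, 0.998, 0.0, -0.004]
contact_force: [0.0, -0.4, 0.1]
gripper_width: 50.1
grasp_force: 0.0
```

send_rows(series=[[[0,0,0],[0,0,0],5],[[0,0,0],[0,0,0],5],[[0,0,0],[0,0,0],5],[[0,0,0],[0,0,0],5],[[0,0,0],[0,0,0],5],[[0,0,0],[0,0,0],5]])

```text
clock: 9.7
position: [594.1, -119.2, 48.5]
ee_rot: [-0.068, 0.998, -0.0, 0.002]
contact_force: [0.2, 1.9, 6.3]
gripper_width: 14.5
grasp_force: 60.9
```

```bash
python3 - <<'E'
from h import *
s=monitor.read_state();print(s['position'],s['gripper_width'])
go(sh(0,0,s['position'][2]+59),TH)
E
```

```text
[ 594.12968875 -119.19779582   48.53689623] 14.474216752703711
turn [-0.     0.004  0.302] then shift [ 84.2 249.1 -59. ]
```

send_rows(series=[[[0,0,-20],[0,0,0],5],[[0,0,-45],[0,0,0.1],5],[[0,0,-45],[0,0,0.1],5],[[0,0,-45],[0,0,0.102],5],[[14,41.5,0],[0,0,0],5],[[14,41.5,0],[0,0,0],5],[[14,41.5,0],[0,0,0],5],[[14,41.5,0],[0,0,0],5]])

```text
clock: 10.5
position: [563.7, 54.9, 201.2]
ee_rot: [0.084, 0.996, 0.0, -0.0]
contact_force: [0.4, 0.5, -1.1]
gripper_width: 14.5
grasp_force: 59.8
```

send_rows(series=[[[14,41.5,0],[0,0,0],5],[[14,41.5,0],[0,0,0],5],[[0,0,30],[0,0,0],5],[[0,0,25],[0,0,0],5],[[0,0,15],[0,0,0],5],[[0,0,0],[0,0,0],5],[[0,0,0],[0,0,0],5],[[0,0,0],[0,0,0],5]])

```text
clock: 11.3
position: [551.8, 140.3, 132.5]
ee_rot: [0.084, 0.997, 0.001, 0.001]
contact_force: [0.4, -0.2, -1.4]
gripper_width: 14.6
grasp_force: 59.8
```

```bash
python3 - <<'E'
from h import *
s=monitor.read_state();print(s['position'],s['gripper_width'])
go(sh(0,0,107),TH)
E
```

```text
[551.81623159 140.26891657 132.54809989] 14.603144847496575
turn [ 0.001  0.002 -0.001] then shift [-0.6  0.2 25.5]
```

send_rows(series=[[[-0.6,0.2,10],[0,0,0],5],[[0,0,7],[0,0,0],5],[[0,0,6],[0,0,0],5],[[0,0,3.5],[0,0,0],5],[[0,0,0],[0,0,0],5],[[0,0,0],[0,0,0],5]])

```text
clock: 11.9
position: [551.3, 140.3, 106.4]
ee_rot: [0.083, 0.997, -0.0, -0.0]
contact_force: [-6.0, 0.8, 9.9]
gripper_width: 14.5
grasp_force: 61.3
```

send_rows(series=[[[0,0,0],[0,0,0],36],[[0,0,0],[0,0,0],36],[[0,0,-15],[0,0,0],36],[[0,0,-40],[0,0,0],36],[[0,0,-45],[0,0,0],36],[[0,0,-45],[0,0,0],36],[[-2,-43,-20],[0,0,0],36],[[-2,-43,-10],[0,0,0],36]])

```text
clock: 12.7
position: [542.4, 54.8, 282.5]
ee_rot: [0.082, 0.997, 0.001, 0.002]
contact_force: [0.0, -1.2, -0.7]
gripper_width: 36.1
grasp_force: 0.0
```

send_rows(series=[[[-2,-43,0],[0,0,0],50],[[-2,-43,0],[0,0,0],50],[[-2,-43,0],[0,0,0],50],[[-2,-43,0],[0,0,0],50],[[-2,-43,0],[0,0,-0.1],50],[[0,-43,0],[0,0,-0.11],50],[[0,-40,0],[0,0,-0.11],50],[[0,-40,0],[0,0,-0.11],50]])

```text
clock: 13.5
position: [519.9, -283.2, 279.8]
ee_rot: [-0.133, 0.991, -0.0, 0.0]
contact_force: [0.9, -0.3, 0.0]
gripper_width: 49.7
grasp_force: 0.0
```

send_rows(series=[[[0,0,0],[0,0,0],50],[[0,0,0],[0,0,0],50],[[0,0,0],[0,0,0],50],[[0,0,0],[0,0,0],50]])

```text
clock: 13.9
position: [520.4, -280.3, 279.9]
ee_rot: [-0.132, 0.991, -0.0, 0.0]
contact_force: [-0.1, -1.4, 0.7]
gripper_width: 50.1
grasp_force: 0.0
```

```bash
python3 - <<'E'
from h import *
s=monitor.read_state();print(s['position'],s['ee_rot'])
im,c=snap("wrist","w4");np.savez("w4c.npz",**{k:np.array(c[k]) for k in("intrinsics","R","t")})
B=boxes(im,c)
it,ct=snap("top","t4");print("top");boxes(it,ct,80)
for b in B: go([*b[0],46],b[1])
E
```

```text
[ 520.42634847 -280.34251296  279.93800581] [-1.31612139e-01  9.91301287e-01 -7.41446951e-06  5.88222660e-05]
[570.7 219.2] -0.162 [ 48.1 101.3] (104.0, np.float64(110.56622911694511))
[ 587.2 -363.3] 0.271 [88.3 39.2] (114.0, np.float64(128.0386119257087))
top
[556.6 149.4] -0.165 [40.5 92.6] (115.0, np.float64(131.2143928035982))
[565.1 204.4] -0.158 [40.7 94.2] (114.0, np.float64(128.3391557496361))
[866.2 435.8] 0.295 [126.7  94. ] (103.0, np.float64(129.67851373182552))
turn [-0.     0.001  0.426] then shift [ 30.8 501.1 234.2]
turn [-0.     0.    -0.007] then shift [-42.1 -97.8 234.2]
```

send_rows(series=[[[-14,-32.6,10],[0,0,-0.007],50],[[-14,-32.6,15],[0,0,0],50],[[-14,-32.4,20],[0,0,0],50],[[0,0,45],[0,0,0],50],[[0,0,45],[0,0,0],50],[[0,0,45],[0,0,0],50],[[0,0,40],[0,0,0],50],[[0,0,14],[0,0,0],50]])

```text
clock: 14.8
position: [584.1, -362.3, 40.9]
ee_rot: [-0.135, 0.991, 0.002, -0.004]
contact_force: [-0.7, 0.0, -1.0]
gripper_width: 50.0
grasp_force: 0.0
```

send_rows(series=[[[0,0,0],[0,0,0],5],[[0,0,0],[0,0,0],5],[[0,0,0],[0,0,0],5],[[0,0,0],[0,0,0],5],[[0,0,0],[0,0,0],5],[[0,0,0],[0,0,0],5]])

```text
clock: 15.4
position: [588.2, -364.8, 48.6]
ee_rot: [-0.135, 0.991, -0.001, 0.002]
contact_force: [0.7, 1.7, 7.4]
gripper_width: 14.3
grasp_force: 62.6
```

```bash
python3 - <<'E'
from h import *
s=monitor.read_state();print(s['position'],s['gripper_width'])
go(sh(0,-52.5,s['position'][2]+59),TH)
E
```

```text
[ 588.22774492 -364.75637557   48.57241727] 14.293036764465297
turn [-0.002  0.004  0.437] then shift [119.1 439.7 -59. ]
```

send_rows(series=[[[0,0,-20],[0,0,0],5],[[0,0,-45],[0,0,0.11],5],[[0,0,-45],[0,0,0.11],5],[[0,0,-45],[0,0,0.11],5],[[0,0,0],[0,0,0.107],5],[[11.9,44,0],[0,0,0],5],[[11.9,44,0],[0,0,0],5],[[11.9,44,0],[0,0,0],5]])

```text
clock: 16.2
position: [572.5, -227.1, 200.6]
ee_rot: [0.084, 0.996, 0.0, -0.0]
contact_force: [1.1, 1.4, -1.4]
gripper_width: 14.4
grasp_force: 61.6
```

send_rows(series=[[[11.9,44,0],[0,0,0],5],[[11.9,44,0],[0,0,0],5],[[11.9,44,0],[0,0,0],5],[[11.9,44,0],[0,0,0],5],[[11.9,44,0],[0,0,0],5],[[11.9,44,0],[0,0,0],5],[[11.9,44,0],[0,0,0],5],[[0,0,0],[0,0,0],5]])

```text
clock: 17.0
position: [542.0, 93.7, 201.0]
ee_rot: [0.081, 0.997, 0.001, 0.0]
contact_force: [-0.3, -0.1, -0.5]
gripper_width: 14.5
grasp_force: 61.7
```

send_rows(series=[[[0,0,20],[0,0,0],5],[[0,0,20],[0,0,0],5],[[0,0,20],[0,0,0],5],[[0,0,10],[0,0,0],5],[[0,0,0],[0,0,0],5],[[0,0,0],[0,0,0],5],[[0,0,0],[0,0,0],5]])

```text
clock: 17.7
position: [543.3, 89.4, 132.0]
ee_rot: [0.084, 0.997, 0.0, 0.001]
contact_force: [0.8, 0.6, -1.1]
gripper_width: 14.3
grasp_force: 61.6
```

```bash
python3 - <<'E'
from h import *
s=monitor.read_state();print(s['position'],s['gripper_width'])
go(sh(0,-52.5,106.5),TH)
E
```

```text
[543.33114663  89.44400292 131.99684096] 14.281782285036131
turn [ 0.001  0.002 -0.001] then shift [-0.5 -0.7 25.5]
```

send_rows(series=[[[-0.5,-0.7,10],[0,0,0],5],[[0,0,7],[0,0,0],5],[[0,0,6],[0,0,0],5],[[0,0,3],[0,0,0],5],[[0,0,0],[0,0,0],5],[[0,0,0],[0,0,0],5]])

```text
clock: 18.3
position: [542.6, 88.7, 106.5]
ee_rot: [0.083, 0.997, -0.0, -0.0]
contact_force: [-5.6, 1.6, 10.9]
gripper_width: 14.0
grasp_force: 63.1
```

send_rows(series=[[[0,0,0],[0,0,0],36],[[0,0,0],[0,0,0],36],[[0,0,-15],[0,0,0],36],[[0,0,-40],[0,0,0],36],[[0,0,-45],[0,0,0],36],[[0,0,-45],[0,0,0],36],[[0,0,-45],[0,0,0],36],[[0,0,-45],[0,0,0],36]])

```text
clock: 19.1
position: [542.7, 88.4, 341.4]
ee_rot: [0.084, 0.997, -0.0, -0.0]
contact_force: [0.5, 0.2, -0.3]
gripper_width: 36.1
grasp_force: 0.0
```

send_rows(series=[[[0,20,-45],[0,0,0],36],[[0,20,-40],[0,0,0],36],[[0,0,0],[0,0,0],36],[[0,0,0],[0,0,0],36],[[0,0,0],[0,0,0],36]])

```text
clock: 19.6
position: [549.2, 127.8, 422.8]
ee_rot: [0.084, 0.997, -0.001, -0.002]
contact_force: [0.3, -0.0, -0.9]
gripper_width: 35.9
grasp_force: 0.0
```

```bash
python3 - <<'E'
from h import *
s=monitor.read_state();print(s['position'],s['ee_rot'])
im,c=snap("wrist","w5");np.savez("w5c.npz",**{k:np.array(c[k]) for k in("intrinsics","R","t")})
ct,cs=camera_info("top"),camera_info("scene")
for a in np.arange(1.8,2.11,.05):
    P=sh(0,102-224*np.cos(a),107+224*np.sin(a));print(round(a,2),np.round(P),np.round(proj(ct,P),1),np.round(proj(cs,P),1),np.round(proj(c,P),1))
E
```

```text
[549.15459905 127.81571679 422.83538476] [ 8.35665996e-02  9.96500646e-01 -7.08010969e-04 -1.60787589e-03]
1.8 [578. 291. 325.] [154.5 198. ] [387.3  47.9] [509.5 200.5]
1.85 [580. 302. 322.] [149.4 197.2] [390.3  47.2] [519.8 199.6]
1.9 [581. 312. 319.] [144.6 196.4] [393.   46.6] [529.2 198.5]
1.95 [583. 323. 315.] [140.  195.7] [395.7  46.3] [537.9 197.3]
2.0 [585. 333. 311.] [135.7 195.1] [398.3  46.2] [545.6 196. ]
2.05 [586. 343. 306.] [131.6 194.6] [400.7  46.3] [552.4 194.5]
2.1 [588. 353. 300.] [127.8 194.1] [402.9  46.6] [558.2 193. ]
```

View pics/w5.png

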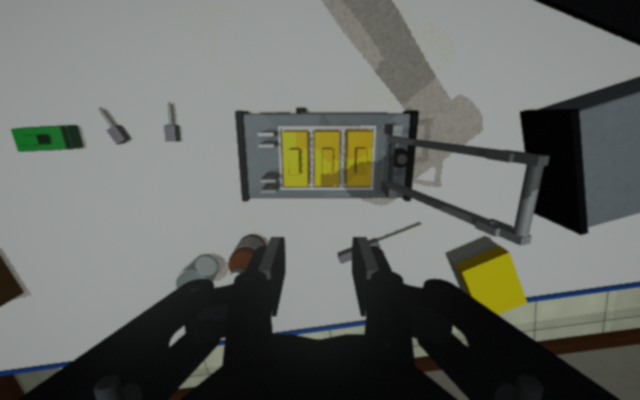

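```bash
python3 - <<'E'
from h import *
go(sh(0,176.6,304),TH)
E
```

```text
turn [-0.002 -0.003 -0.001] then shift [ -1.1 189.8 118.8]
```

send_rows(series=[[[-0.2,38,8],[0,0,0],50],[[-0.2,38,8],[0,0,0],50],[[-0.2,38,0],[0,0,0],50],[[-0.2,38,0],[0,0,0],50],[[-0.2,38,0],[0,0,0],50],[[0,0,0],[0,0,0],50],[[0,0,0],[0,0,0],50],[[0,0,0],[0,0,0],50]])

```text
clock: 20.45
position: [582.2, 314.1, 408.4]
ee_rot: [0.084, 0.996, -0.001, -0.0]
contact_force: [-0.3, -0.1, 0.8]
gripper_width: 49.8
grasp_force: 0.0
```

```bash
python3 - <<'E'
from h import *
im,c=snap("wrist","w6")
go(sh(0,176.6,304),TH);
for a in np.arange(1.85,2.0,.03):
    print(round(a,2),np.round(proj(c,sh(0,102-224*np.cos(a),107+224*np.sin(a)))))
E
```

```text
turn [-0.     0.    -0.002] then shift [  0.6   0.6 105. ]
1.85 [304. 203.]
1.88 [312. 202.]
1.91 [319. 201.]
1.94 [327. 200.]
1.97 [334. 199.]
```

View pics/w6.png

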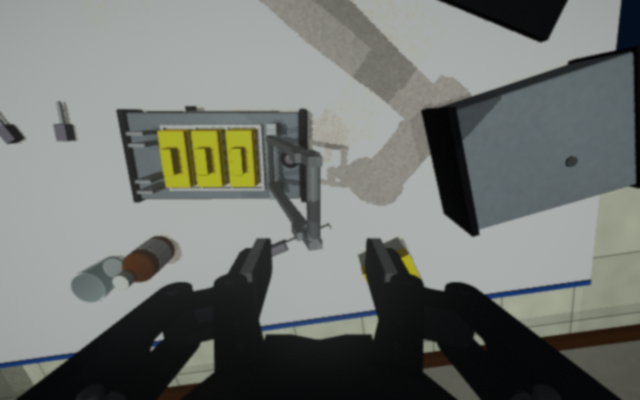

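send_rows(series=[[[0.5,-3,20],[0,0,0],50],[[0,0,30],[0,0,0],50],[[0,0,30],[0,0,0],50],[[0,0,20],[0,0,0],50],[[0,0,5],[0,0,0],50],[[0,0,0],[0,0,0],50],[[0,0,0],[0,0,0],5],[[0,0,0],[0,0,0],5]])

```text
clock: 21.3
position: [581.8, 312.4, 305.7]
ee_rot: [0.084, 0.996, 0.001, 0.001]
contact_force: [-0.4, 0.0, 0.7]
gripper_width: 21.6
grasp_force: 0.0
```

send_rows(series=[[[0,0,0],[0,0,0],5],[[0,0,0],[0,0,0],5],[[0,0,0],[0,0,0],5],[[0,0,0],[0,0,0],5],[[0,0,0],[0,0,0],5]])

```text
clock: 21.8
position: [581.6, 312.7, 305.2]
ee_rot: [0.083, 0.997, 0.001, 0.001]
contact_force: [-0.2, 0.9, 5.7]
gripper_width: 9.7
grasp_force: 59.0
```

```bash
python3 - <<'E'
from h import *
s=monitor.read_state();print(s['position'],s['gripper_width'])
p=s['position'];ey=np.array([-np.sin(TH),np.cos(TH)]);ex=np.array([np.cos(TH),np.sin(TH)])
y=(p[:2]-SH)@ey;a=np.arccos((102-y)/224);zo=107+224*np.sin(a)-p[2];print("sh y",y,"x",(p[:2]-SH)@ex,"angle",a,"bar above tcp",zo)
A=np.append(np.arange(a,0,-.19),[0,-.02]);Q=np.array([[0,102-224*np.cos(t),107+224*np.sin(t)] for t in A])
d=np.diff(Q,axis=0)
for r in d: print("dy %.1f dz(tool) %.1f"%(r[1],-r[2]))
E
```

```text
[581.61700619 312.71289925 305.21013826] 9.678424348048518
sh y 174.7721475335563 x 0.255237994098394 angle 1.9016765790285393 bar above tcp 13.639370929034385
dy -41.3 dz(tool) -9.9
dy -42.5 dz(tool) -1.9
dy -42.1 dz(tool) 6.1
dy -40.1 dz(tool) 13.9
dy -36.8 dz(tool) 21.3
dy -32.1 dz(tool) 27.8
dy -26.3 dz(tool) 33.4
dy -19.5 dz(tool) 37.8
dy -12.0 dz(tool) 40.8
dy -4.1 dz(tool) 42.3
dy -0.0 dz(tool) 0.4
dy 0.0 dz(tool) 4.5
```

send_rows(series=[[[0,-20.5,-6],[0,0,0],5],[[0,-20.8,-3.9],[0,0,0],5],[[0,-21.2,-1.9],[0,0,0],5],[[0,-21.3,0],[0,0,0],5],[[0,-21.2,2],[0,0,0],5],[[0,-20.9,4.1],[0,0,0],5],[[0,-20.4,6],[0,0,0],5],[[0,-19.7,7.9],[0,0,0],5]])

```text
clock: 22.6
position: [554.3, 149.0, 296.9]
ee_rot: [0.083, 0.997, 0.002, 0.002]
contact_force: [-0.7, -3.1, 10.7]
gripper_width: 10.0
grasp_force: 62.8
```

send_rows(series=[[[0,0,0],[0,0,0],5],[[0,0,0],[0,0,0],5]])

```text
clock: 22.8
position: [554.0, 147.2, 296.4]
ee_rot: [0.084, 0.996, -0.001, 0.001]
contact_force: [0.7, -5.8, 4.4]
gripper_width: 9.8
grasp_force: 61.9
```

```bash
cat > arc.py <<'E'
from h import *
s=monitor.read_state()
p=s['position'];ey=np.array([-np.sin(TH),np.cos(TH)]);ex=np.array([np.cos(TH),np.sin(TH)])
y=(p[:2]-SH)@ey;zb=p[2]+13.6;a=np.arctan2(zb-107,102-y);print("y",y,"x",(p[:2]-SH)@ex,"a",a,"r",np.hypot(zb-107,102-y),"F",s['contact_force'],s['gripper_width'])
A=np.append(np.arange(a,0.02,-.1),[0]);Q=np.array([[102-224*np.cos(t),107+224*np.sin(t)] for t in A]);Q[0]=[y,zb]
for r in np.diff(Q,axis=0): print("dy %.1f dz(tool) %.1f"%(r[0],-r[1]))
E
python3 arc.py
```

```text
y 6.967065562621935 x 0.44381351901174004 a 1.1330062265390675 r 224.1665211652444 F [ 0.74240665 -5.84580087  4.43460713] 9.776811282229064
dy -19.7 dz(tool) 10.6
dy -18.6 dz(tool) 12.4
dy -17.3 dz(tool) 14.2
dy -15.8 dz(tool) 15.9
dy -14.1 dz(tool) 17.4
dy -12.3 dz(tool) 18.7
dy -10.4 dz(tool) 19.8
dy -8.4 dz(tool) 20.8
dy -6.3 dz(tool) 21.5
dy -4.1 dz(tool) 22.0
dy -1.9 dz(tool) 22.3
dy -0.1 dz(tool) 7.4
```

send_rows(series=[[[0,-19.7,10.6],[0,0,0],5],[[0,-18.6,12.4],[0,0,0],5],[[0,-17.3,14.2],[0,0,0],5],[[0,-15.8,15.9],[0,0,0],5],[[0,-14.1,17.4],[0,0,0],5],[[0,-12.3,18.7],[0,0,0],5],[[0,-10.4,19.8],[0,0,0],5],[[0,-8.4,20.8],[0,0,0],5]])

```text
clock: 23.6
position: [535.1, 33.7, 165.7]
ee_rot: [0.083, 0.997, 0.0, 0.001]
contact_force: [3.2, -0.5, 2.6]
gripper_width: 10.1
grasp_force: 68.6
```

send_rows(series=[[[0,-6.3,21.5],[0,0,0],5],[[0,-4.1,22],[0,0,0],5],[[0,0,0],[0,0,0],5],[[0,0,0],[0,0,0],5],[[0,0,0],[0,0,0],5]])

```text
clock: 24.1
position: [533.2, 23.1, 121.8]
ee_rot: [0.084, 0.997, -0.0, 0.0]
contact_force: [3.1, -6.9, -0.3]
gripper_width: 9.8
grasp_force: 69.6
```

```bash
python3 arc.py
```

```text
y -118.87162657248678 x 0.5398087104926077 a 0.12767529570668498 r 222.68414745189222 F [ 3.05200505 -6.91115176 -0.32436718] 9.821494605676394
dy -3.0 dz(tool) 22.2
dy -0.1 dz(tool) 6.2
```

send_rows(series=[[[0,-1.2,10],[0,0,0],5],[[0,-0.5,10],[0,0,0],5],[[0,0,6],[0,0,0],5],[[0,0,2],[0,0,0],5],[[0,0,2],[0,0,0],5],[[0,0,0],[0,0,0],5],[[0,0,0],[0,0,0],5]])

```text
clock: 24.8
position: [532.8, 20.8, 92.0]
ee_rot: [0.084, 0.997, -0.001, 0.0]
contact_force: [3.3, -9.5, 0.7]
gripper_width: 9.5
grasp_force: 71.1
```

```bash
python3 arc.py
```

```text
y -121.23292925081225 x 0.5480968419546919 a -0.0060911552477629785 r 223.23707052812995 F [ 3.33991412 -9.53801908  0.74840223] 9.527116079725507
```

send_rows(series=[[[0,0,2],[0,0,0],5],[[0,0,2],[0,0,0],5],[[0,0,0],[0,0,0],5],[[0,0,0],[0,0,0],5],[[0,0,0],[0,0,0],5]])

```text
clock: 25.3
position: [532.8, 20.6, 87.9]
ee_rot: [0.083, 0.997, -0.001, 0.0]
contact_force: [4.2, -8.8, 0.4]
gripper_width: 9.7
grasp_force: 72.0
```

send_rows(series=[[[0,0,2],[0,0,0],5],[[0,0,2],[0,0,0],5],[[0,0,0],[0,0,0],5],[[0,0,0],[0,0,0],5]])

```text
clock: 25.7
position: [532.9, 20.5, 87.1]
ee_rot: [0.083, 0.997, -0.001, 0.001]
contact_force: [-4.2, -8.7, 19.1]
gripper_width: 9.6
grasp_force: 74.0
```

```bash
python3 - <<'E'
from h import *
s=monitor.read_state();print(s['position'],s['contact_force'])
im,c=snap("wrist","w7");i2,cs=snap("scene","s7");
for a in(0,.05,.1): print(a,proj(cs,sh(0,102-224*np.cos(a),107+224*np.sin(a))),proj(cs,sh(36,102-224*np.cos(a),113+224*np.sin(a))))
a=cv2.resize(im[90:330,150:470],(400,300));b=cv2.resize(i2[110:210,260:393],(400,300),interpolation=cv2.INTER_CUBIC)
cv2.imwrite("pics/s7c.png",np.hstack([a,b]))
E
```

```text
[532.90463391  20.54400767  87.12169791] [-4.24562492 -8.67123914 19.05882101]
0 [302.64861631 159.63189915] [311.13041612 166.55355074]
0.05 [302.58891965 156.96351185] [311.14892132 163.89677901]
0.1 [302.69501889 154.14597139] [311.3360783  161.08650158]
```

View pics/s7c.png

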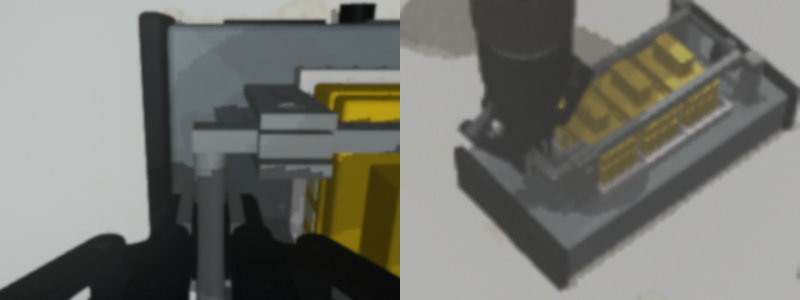

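send_rows(series=[[[0,0,0],[0,0,0],40],[[0,0,0],[0,0,0],40],[[0,0,0],[0,0,0],40],[[0,0,-15],[0,0,0],40],[[0,0,-40],[0,0,0],40],[[0,0,-45],[0,0,0],40],[[4.7,-35.5,-20],[0,0,0],60],[[4.7,-35.5,0],[0,0,0],60]])

```text
clock: 26.6
position: [513.0, -46.1, 207.5]
ee_rot: [0.082, 0.997, 0.001, 0.003]
contact_force: [0.7, -0.2, -1.6]
gripper_width: 59.9
grasp_force: 0.0
```

send_rows(series=[[[4.7,-35.5,0],[0,0,0],60],[[4.7,-35.5,0],[0,0,0],60],[[4.7,-35.5,0],[0,0,0],60],[[4.7,-35.5,0],[0,0,0],60],[[0,0,0],[0,0,0],60],[[0,0,0],[0,0,0],60],[[0,0,0],[0,0,0],60],[[0,0,0],[0,0,0],60]])

```text
clock: 27.4
position: [469.2, -182.6, 204.1]
ee_rot: [0.083, 0.997, 0.0, -0.0]
contact_force: [0.6, 0.2, -0.4]
gripper_width: 60.2
grasp_force: 0.0
```

```bash
cat > pins.py <<'E'
from h import *
import sys
def pinfind(im,c,show=None):
    g=cv2.cvtColor(im,cv2.COLOR_BGR2GRAY).astype(np.int16);bg=cv2.medianBlur(g.astype(np.uint8),41).astype(np.int16)
    sat=cv2.cvtColor(im,cv2.COLOR_BGR2HSV)[:,:,1]
    m=((bg-g>18)&(sat<70)).astype(np.uint8)*255;out=[]
    for k in blobs(m,40):
        W=np.array([onplane(c,p[0],10)[:2] for p in k],np.float32);(ce,sz,_)=cv2.minAreaRect(W)
        L,w=max(sz),min(sz)
        if not(50<L<95 and 14<w<38 and np.linalg.norm(ce)<800): continue
        # fill region
        mk=np.zeros(m.shape,np.uint8);cv2.drawContours(mk,[k],-1,255,-1)
        v,u=np.nonzero(mk);Q=np.array([onplane(c,p,10)[:2] for p in zip(u,v)])
        mu=Q.mean(0);d=np.linalg.svd(Q-mu,full_matrices=False)[2][0]
        t=(Q-mu)@d;
        if abs(t.min())<abs(t.max()): pass
        else: d=-d;t=-t          # +d towards the tip (long thin end)
        n=np.array([-d[1],d[0]])
        tip=Q[t>t.max()-22];tip=tip.mean(0);grip=Q[t<t.min()+24].mean(0)
        ax=tip-grip;ax/=np.linalg.norm(ax)
        out.append((grip,ax,np.arctan2(ax[1],ax[0]),L,w,t.min(),t.max(),mu))
        print("grip",np.round(grip,1),"tip-ward",np.round(np.arctan2(ax[1],ax[0]),3),"L,w",round(L,1),round(w,1),"end",np.round(mu+d*t.min(),1),"tip",np.round(mu+d*t.max(),1))
    return out
if __name__=="__main__":
    s=monitor.read_state();print(s['position'],s['joints'])
    im,c=snap("wrist",sys.argv[1]);pinfind(im,c)
    it,ct=snap("top",sys.argv[1]+"t");print("top");pinfind(it,ct)
E
python3 pins.py w8
```

```text
[ 469.24335393 -182.63118602  204.09538139] [-4.83531814e-02  2.01607001e-01 -3.25635089e-01 -2.44190073e-04
 -1.04387228e+00 -1.68791097e+00]
grip [635.9 115.5] tip-ward 0.794 L,w 71.4 27.4 end [629.4 103.7] tip [681.2 152.8]
grip [628.    6.5] tip-ward -2.357 L,w 65.0 29.9 end [637.9  14.7] tip [590.2 -32.7]
grip [ 575.1 -115.8] tip-ward -0.144 L,w 85.5 23.6 end [ 563.9 -113.6] tip [ 648.1 -132.3]
grip [ 546.2 -280.9] tip-ward -0.195 L,w 86.9 24.8 end [ 535.4 -279.2] tip [ 621.7 -289.2]
grip [ 429.1 -314.4] tip-ward -0.202 L,w 52.2 32.5 end [ 420.  -311.9] tip [ 471.8 -323. ]
grip [ 456.7 -236. ] tip-ward -2.828 L,w 72.8 27.5 end [ 468.5 -232.2] tip [ 399.2 -254.5]
grip [ 472.1 -139.1] tip-ward 2.928 L,w 72.9 26.9 end [ 483.6 -141.7] tip [ 412.3 -126.1]
top
grip [248.6 237. ] tip-ward 2.377 L,w 64.3 21.5 end [259.8 227.3] tip [214.9 273.2]
```

View pics/w8.png

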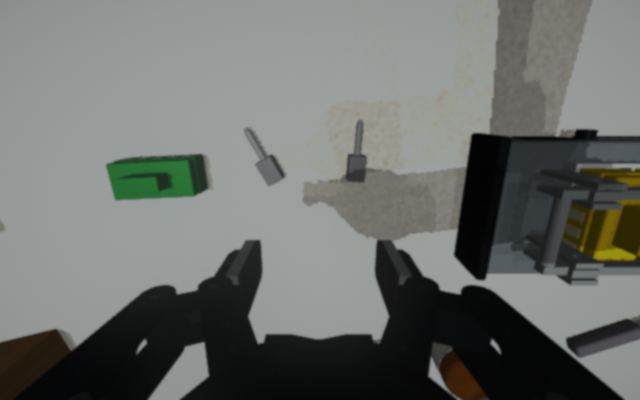

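```bash
sed -i 's/^SH=.*/SH=np.array([552.5,140.9]);TH=-0.1665/' h.py; python3 - <<'E'
from h import *
go([469,-138.6,4],-0.214)
E
```

```text
turn [ 0.    -0.     0.048] then shift [  9.6  43.1 200.2]
```

send_rows(series=[[[0,0,10],[0,0,0.048],60],[[4.8,21.5,20],[0,0,0],60],[[4.8,21.5,30],[0,0,0],60],[[0,0,40],[0,0,0],60],[[0,0,40],[0,0,0],60],[[0,0,20],[0,0,0],60],[[0,0,0],[0,0,0],60],[[0,0,0],[0,0,0],60]])

```text
clock: 28.3
position: [469.4, -139.3, 44.7]
ee_rot: [0.107, 0.994, -0.0, 0.0]
contact_force: [0.5, -0.1, 0.1]
gripper_width: 60.1
grasp_force: 0.0
```

```bash
python3 - <<'E'
from h import *
from pins import pinfind
im,c=snap("wrist","w9");pinfind(im,c);go([469,-138.6,4],-0.214)
E
```

```text
grip [ 453.5 -227.5] tip-ward -2.683 L,w 73.1 21.1 end [ 464.3 -221.9] tip [ 398.6 -254.9]
grip [ 424.4 -128.8] tip-ward -0.144 L,w 52.7 20.3 end [ 412.  -127.4] tip [ 465.6 -134.8]
turn [ 0.     0.002 -0.   ] then shift [ 1.1  0.5 41.5]
```

send_rows(series=[[[0.5,0.3,18],[0,0,0],60],[[0,0,12],[0,0,0],60],[[0,0,7],[0,0,0],60],[[0,0,4],[0,0,0],60],[[0,0,0],[0,0,0],60],[[0,0,0],[0,0,0],10],[[0,0,0],[0,0,0],10],[[0,0,0],[0,0,0],10]])

```text
clock: 29.15
position: [468.8, -139.2, 4.0]
ee_rot: [0.107, 0.994, 0.0, 0.001]
contact_force: [4.3, 0.4, 0.9]
gripper_width: 18.8
grasp_force: 58.9
```

send_rows(series=[[[0,0,0],[0,0,0],10],[[0,0,0],[0,0,0],10],[[0,0,0],[0,0,0],10],[[0,0,0],[0,0,0],10]])

```text
clock: 29.55
position: [468.8, -139.1, 4.0]
ee_rot: [0.107, 0.994, 0.0, 0.001]
contact_force: [-1.3, 0.6, 5.5]
gripper_width: 18.7
grasp_force: 59.5
```

send_rows(series=[[[0,0,-20],[0,0,0],10],[[0,0,-45],[0,0,0],10],[[0,0,-45],[0,0,0],10],[[0,0,-45],[0,0,-0.047],10],[[0,0,-45],[0,0,0],10],[[0,0,0],[0,0,0],10],[[0,0,0],[0,0,0],10],[[0,0,0],[0,0,0],10]])

```text
clock: 30.35
position: [467.1, -139.0, 201.9]
ee_rot: [0.084, 0.996, 0.0, -0.001]
contact_force: [-0.2, -0.7, -1.2]
gripper_width: 18.8
grasp_force: 58.8
```

```bash
python3 - <<'E'
from h import *
s=monitor.read_state();print(s['position'])
im,c=snap("wrist","w10");it,ct=snap("top","t10")
print("cap",onplane(ct,(328,151),128),"body",onplane(ct,(327,161),40))
go(sh(115,-94,180),TH)
a=im[170:330,240:400];b=it[130:230,270:400]
cv2.imwrite("pics/w10c.png",np.hstack([cv2.resize(a,(400,400),interpolation=cv2.INTER_CUBIC),cv2.resize(b,(400,400),interpolation=cv2.INTER_CUBIC)]))
E
```

```text
[ 467.14186154 -139.00957429  201.94133337]
cap [723.9412005  -43.44012034 128.        ] body [719.61730871 -43.78575245  40.        ]
turn [-0.    -0.004 -0.002] then shift [-152.7  196.3   21.6]
```

View pics/w10c.png

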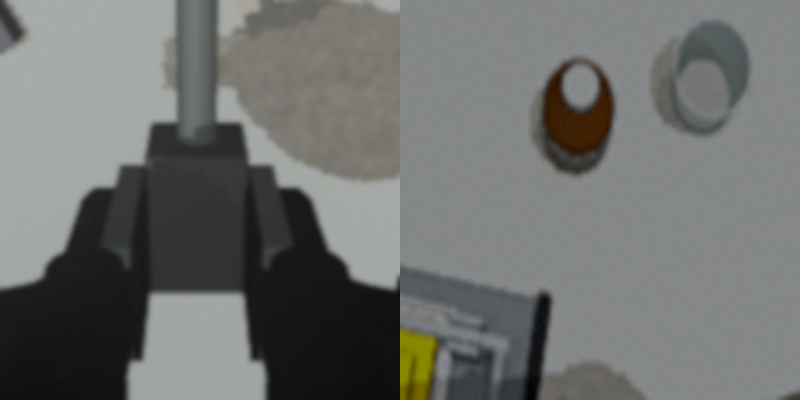

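send_rows(series=[[[-25.1,32.7,0],[0,0,0],10],[[-25.1,32.7,0],[0,0,0],10],[[-25.1,32.7,0],[0,0,0],10],[[-25.1,32.7,0],[0,0,0],10],[[-25.1,32.7,0],[0,0,0],10],[[-25.1,32.7,20],[0,0,0],10],[[0,0,35],[0,0,0],10],[[0,0,30],[0,0,0],10]])

```text
clock: 31.25
position: [649.2, 30.1, 114.4]
ee_rot: [0.083, 0.997, -0.0, -0.002]
contact_force: [-1.2, -0.3, -0.8]
gripper_width: 18.6
grasp_force: 58.9
```

send_rows(series=[[[0,0,12],[0,0,0],10],[[0,0,3],[0,0,0],10],[[0,0,0],[0,0,0],10],[[0,0,0],[0,0,0],10],[[0,0,0],[0,0,0],10]])

```text
clock: 31.75
position: [650.5, 29.1, 105.2]
ee_rot: [0.084, 0.996, 0.0, 0.002]
contact_force: [-0.1, 0.3, -1.0]
gripper_width: 18.3
grasp_force: 58.9
```

```bash
python3 - <<'E'
from h import *
s=monitor.read_state();print(s['position'],s['gripper_width'],s['contact_force'])
im,c=snap("wrist","w11")
go(sh(113,-94,101),TH)
print("hole outer mouth px",proj(c,sh(47,-94,107)),"ear top corners",[np.round(proj(c,sh(47,-94+q,119)),1) for q in(-12,12)],"bar ends",[np.round(proj(c,sh(q,-122,107)),1) for q in(-32,32)])
T=Ro.from_quat(s['ee_rot']);print("tip px",proj(c,s['position']+T.apply([57.6,0,-6])),"shoulder",proj(c,s['position']+T.apply([17.6,0,-6])))
cv2.imwrite("pics/w11c.png",cv2.resize(im[60:260,190:450],(780,600),interpolation=cv2.INTER_CUBIC))
E
```

```text
[650.48539542  29.11735009 105.21602915] 18.339875549418085 [-0.09969365  0.26945457 -1.03602465]
turn [ 0.001  0.003 -0.002] then shift [2.  0.1 4. ]
hole outer mouth px [319.72837043 121.46773777] ear top corners [array([292.3, 122.4]), array([347.6, 122.3])] bar ends [array([248.7, -85.4]), array([258.6,  87.7])]
tip px [320.00643719 144.92447479] shoulder [319.88093878 224.33598029]
```

View pics/w11c.png

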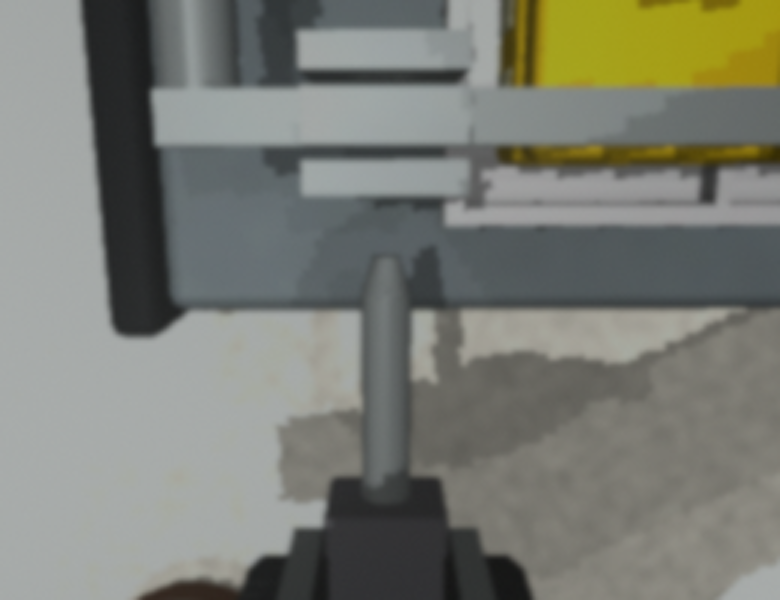

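send_rows(series=[[[0,-0.3,2.5],[0,0,0],10],[[0,0,1.7],[0,0,0],10],[[0,0,0],[0,0,0],10],[[0,0,0],[0,0,0],10],[[0,0,0],[0,0,0],10]])

```text
clock: 32.3
position: [649.6, 28.8, 99.1]
ee_rot: [0.084, 0.996, -0.0, 0.0]
contact_force: [0.2, -0.6, -0.6]
gripper_width: 18.1
grasp_force: 58.9
```

```bash
python3 - <<'E'
from h import *
print(monitor.read_state()['position']);go(sh(113,-94.3,101),TH)
E
```

```text
[649.55158523  28.78568301  99.11103723]
turn [-0.     0.    -0.002] then shift [ 1.3  0.2 -1.9]
```

send_rows(series=[[[0,0,-1.9],[0,0,0],10],[[0,0,0],[0,0,0],10],[[0,0,0],[0,0,0],10],[[4,0,0],[0,0,0],10],[[4,0,0],[0,0,0],10],[[0,0,0],[0,0,0],10],[[0,0,0],[0,0,0],10]])

```text
clock: 33.0
position: [641.5, 30.2, 101.1]
ee_rot: [0.084, 0.996, -0.0, 0.0]
contact_force: [0.0, 0.2, -0.6]
gripper_width: 18.8
grasp_force: 58.9
```

```bash
python3 - <<'E'
from h import *
s=monitor.read_state();print(s['position'],s['contact_force']);go(sh(64.6,-94.3,101),TH)
E
```

```text
[641.5339966   30.18415782 101.13297161] [ 0.01621518  0.22274235 -0.55613119]
turn [-0.     0.    -0.001] then shift [41.6  0.1  0.1]
```

Perfectly aligned; advance.

send_rows(series=[[[4,0,0],[0,0,0],10],[[4,0,0],[0,0,0],10],[[4,0,0],[0,0,0],10],[[4,0,0],[0,0,0],10],[[0,0,0],[0,0,0],10]])

```text
clock: 33.5
position: [625.3, 32.9, 101.1]
ee_rot: [0.084, 0.996, -0.0, -0.0]
contact_force: [-0.5, 0.7, 0.0]
gripper_width: 18.2
grasp_force: 58.9
```

send_rows(series=[[[4,0,0],[0,0,0],10],[[4,0,0],[0,0,0],10],[[4,0,0],[0,0,0],10],[[0,0,0],[0,0,0],10]])

```text
clock: 33.9
position: [613.4, 34.9, 101.0]
ee_rot: [0.084, 0.996, -0.0, -0.0]
contact_force: [-0.6, 0.1, -1.1]
gripper_width: 18.6
grasp_force: 58.9
```

```bash
python3 - <<'E'
from h import *
s=monitor.read_state();print(s['position'],s['contact_force']);go(sh(64.6,-94.3,101),TH)
E
```

```text
[613.4288389   34.89492383 101.04908251] [-0.56757393  0.07308105 -1.0502411 ]
turn [-0.    -0.    -0.001] then shift [13.1  0.1  0. ]
```

send_rows(series=[[[4,0,0],[0,0,0],10],[[4,0,0],[0,0,0],10],[[3,0,0],[0,0,0],10],[[1.5,0,0],[0,0,0],10],[[0,0,0],[0,0,0],10],[[0,0,0],[0,0,0],10]])

```text
clock: 34.5
position: [601.8, 37.0, 101.1]
ee_rot: [0.084, 0.996, 0.0, 0.0]
contact_force: [-0.5, 0.4, -0.4]
gripper_width: 18.0
grasp_force: 58.8
```

send_rows(series=[[[1.5,0,0],[0,0,0],10],[[1.5,0,0],[0,0,0],10],[[0,0,0],[0,0,0],10],[[0,0,0],[0,0,0],10]])

```text
clock: 34.9
position: [601.8, 37.3, 101.6]
ee_rot: [0.084, 0.996, 0.0, 0.003]
contact_force: [6.5, -3.4, -3.9]
gripper_width: 18.8
grasp_force: 58.9
```

send_rows(series=[[[2,0,0],[0,0,0],10],[[1.5,0,0],[0,0,0],10],[[0,0,0],[0,0,0],10],[[0,0,0],[0,0,0],10]])

```text
clock: 35.3
position: [601.9, 37.4, 101.9]
ee_rot: [0.083, 0.996, 0.001, 0.007]
contact_force: [15.5, -7.8, -9.4]
gripper_width: 18.6
grasp_force: 59.2
```

```bash
python3 - <<'E'
from h import *
s=monitor.read_state();print(s['position'],s['contact_force'])
im,c=snap("wrist","w12")
cv2.imwrite("pics/w12c.png",cv2.resize(im[60:300,200:440],(500,500),interpolation=cv2.INTER_CUBIC))
E
```

```text
[601.86178085  37.42469003 101.88559351] [15.45882107 -7.77308449 -9.36605186]
```

View pics/w12c.png

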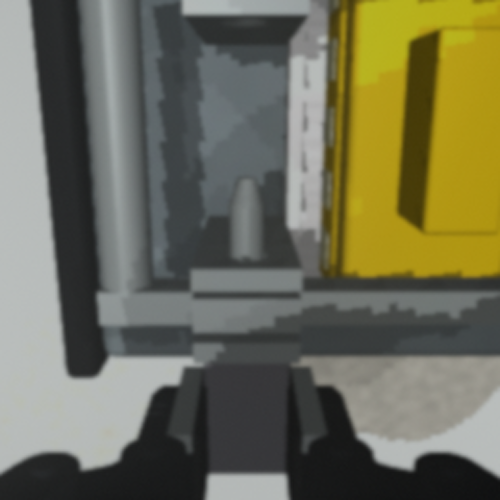

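send_rows(series=[[[-2.5,0,0],[0,0,0],10],[[-2,0,0],[0,0,0],10],[[0,0,0],[0,0,0],36],[[0,0,0],[0,0,0],36],[[0,0,0],[0,0,0],36],[[0,0,-10],[0,0,0],36],[[0,0,-25],[0,0,0],36],[[0,0,-45],[0,0,0],36]])

```text
clock: 36.15
position: [597.4, 36.9, 179.3]
ee_rot: [0.084, 0.996, -0.001, -0.004]
contact_force: [1.6, 0.6, -0.3]
gripper_width: 35.8
grasp_force: 0.0
```

send_rows(series=[[[0,0,-40],[0,0,0],60],[[11,-35.5,0],[0,0,0],60],[[11,-35.5,0],[0,0,0],60],[[11,-35.5,0],[0,0,0],60],[[11,-35.5,0],[0,0,0],60],[[11,-35.5,0],[0,0,0],60],[[11,-35.5,0],[0,0,0],60],[[11,-35.5,0],[0,0,0],60]])

```text
clock: 36.95
position: [481.2, -195.9, 222.0]
ee_rot: [0.084, 0.996, -0.0, 0.0]
contact_force: [0.4, -0.3, -1.1]
gripper_width: 59.8
grasp_force: 0.0
```

send_rows(series=[[[9,-36,0],[0,0,0],60],[[0,0,0],[0,0,-0.15],60],[[0,0,0],[0,0,-0.15],60],[[0,0,0],[0,0,-0.15],60],[[0,0,0],[0,0,0],60],[[0,0,0],[0,0,0],60],[[0,0,0],[0,0,0],60],[[0,0,0],[0,0,0],60]])

```text
clock: 37.75
position: [467.3, -228.7, 221.1]
ee_rot: [-0.14, 0.99, 0.0, 0.0]
contact_force: [0.0, 0.4, -0.5]
gripper_width: 59.7
grasp_force: 0.0
```

```bash
python3 pins.py w13; python3 - <<'E'
import cv2,numpy as np
a=cv2.imread("pics/w13.png");b=cv2.imread("pics/w13t.png")
cv2.imwrite("pics/w13c.png",np.hstack([cv2.resize(a,(480,300)),cv2.resize(b[180:280,180:286],(318,300),interpolation=cv2.INTER_CUBIC)]))
E
```

```text
[ 467.3419516  -228.69275521  221.12912514] [-1.42922227e-01  2.14842456e-01 -2.62226267e-01 -2.03680715e-05
 -1.09367478e+00 -1.14707740e+00]
grip [543.6 167.1] tip-ward -2.317 L,w 56.7 33.6 end [553.2 176.4] tip [510.2 137.1]
grip [ 539.6 -117.1] tip-ward 0.314 L,w 89.5 25.5 end [ 528.6 -119.9] tip [615.9 -98.8]
grip [ 587.8 -286.1] tip-ward 0.267 L,w 88.2 26.0 end [ 577.2 -289.4] tip [ 660.5 -260.3]
grip [ 457.  -235.9] tip-ward -2.811 L,w 72.3 23.9 end [ 468.4 -232. ] tip [ 400.  -255.4]
grip [ 427.  -317.5] tip-ward -0.002 L,w 50.9 26.0 end [ 417.5 -318.1] tip [ 468.2 -316.6]
top
grip [263.9 228.5] tip-ward 2.444 L,w 59.2 17.6 end [273.2 220.2] tip [229.3 260. ]
grip [569.7  42.7] tip-ward 2.683 L,w 62.3 30.7 end [579.9  36.8] tip [526.3  67.8]
```

View pics/w13c.png

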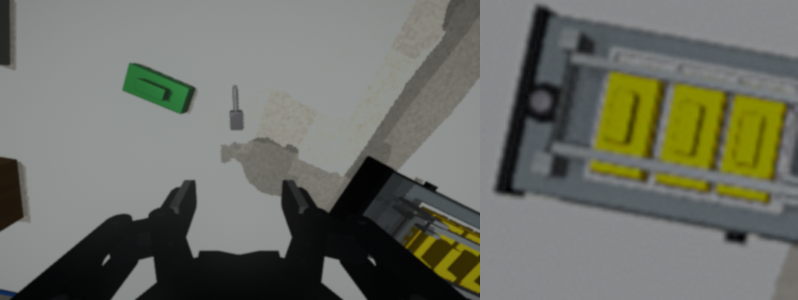

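```bash
python3 - <<'E'
from h import *
go([454.2,-236.9,4],0.330)
E
```

```text
turn [ 0.    -0.    -0.049] then shift [ 15.1  -3.5 217. ]
```

send_rows(series=[[[0,0,10],[0,0,-0.049],60],[[15.1,-3.5,30],[0,0,0],60],[[0,0,45],[0,0,0],60],[[0,0,45],[0,0,0],60],[[0,0,35],[0,0,0],60],[[0,0,15],[0,0,0],60],[[0,0,0],[0,0,0],60],[[0,0,0],[0,0,0],60]])

```text
clock: 38.65
position: [454.8, -237.2, 41.4]
ee_rot: [-0.165, 0.986, -0.0, 0.0]
contact_force: [-0.4, -0.7, -0.1]
gripper_width: 60.3
grasp_force: 0.0
```

```bash
python3 - <<'E'
from h import *
go([454.2,-236.9,4],0.330)
E
```

```text
turn [-0.001  0.     0.001] then shift [ 0.5  0.5 37.4]
```

send_rows(series=[[[0.5,0.5,15],[0,0,0],60],[[0,0,11],[0,0,0],60],[[0,0,7],[0,0,0],60],[[0,0,4],[0,0,0],60],[[0,0,0],[0,0,0],60],[[0,0,0],[0,0,0],10],[[0,0,0],[0,0,0],10],[[0,0,0],[0,0,0],10]])

```text
clock: 39.45
position: [454.0, -236.9, 4.6]
ee_rot: [-0.165, 0.986, -0.0, 0.0]
contact_force: [4.6, -0.3, 0.7]
gripper_width: 18.6
grasp_force: 59.4
```

send_rows(series=[[[0,0,0],[0,0,0],10],[[0,0,0],[0,0,0],10],[[0,0,0],[0,0,0],10],[[0,0,0],[0,0,0],10]])

```text
clock: 39.85
position: [454.0, -236.9, 4.6]
ee_rot: [-0.165, 0.986, -0.0, 0.001]
contact_force: [-0.6, 0.8, 5.4]
gripper_width: 18.7
grasp_force: 60.0
```

send_rows(series=[[[0,0,-20],[0,0,0],10],[[0,0,-45],[0,0,0],10],[[0,0,-45],[0,0,-0.145],10],[[0,0,-45],[0,0,-0.145],10],[[0,0,-40],[0,0,-0.145],10],[[0,0,0],[0,0,-0.145],10],[[0,0,0],[0,0,-0.145],10],[[0,0,0],[0,0,-0.145],10]])

```text
clock: 40.65
position: [453.2, -236.5, 198.9]
ee_rot: [-0.567, 0.824, 0.0, 0.0]
contact_force: [0.0, -1.0, -1.0]
gripper_width: 18.8
grasp_force: 59.4
```

send_rows(series=[[[0,0,0],[0,0,-0.145],10],[[0,0,0],[0,0,-0.145],10],[[0,0,0],[0,0,-0.145],10],[[0,0,0],[0,0,-0.145],10],[[0,0,0],[0,0,-0.145],10],[[0,0,0],[0,0,-0.145],10],[[0,0,0],[0,0,-0.145],10],[[0,0,0],[0,0,-0.145],10]])

```text
clock: 41.45
position: [453.1, -236.5, 198.4]
ee_rot: [0.926, -0.378, -0.001, -0.0]
contact_force: [0.3, 0.3, -0.4]
gripper_width: 18.4
grasp_force: 59.4
```

send_rows(series=[[[0,0,0],[0,0,-0.145],10],[[0,0,0],[0,0,-0.145],10],[[0,0,0],[0,0,-0.145],10],[[0,0,0],[0,0,-0.145],10],[[0,0,0],[0,0,0],10],[[0,0,0],[0,0,0],10]])

```text
clock: 42.05
position: [453.3, -236.6, 198.6]
ee_rot: [0.995, -0.102, -0.0, -0.0]
contact_force: [-0.1, 0.6, -0.4]
gripper_width: 18.5
grasp_force: 59.4
```

```bash
python3 - <<'E'
from h import *
s=monitor.read_state();print(s['position'],s['joints'],s['gripper_width'])
go(sh(-113,-94.3,101.6),TH+np.pi)
E
```

```text
[ 453.27497447 -236.63437397  198.61390534] [-1.63437175e-01  2.20203719e-01 -3.16053789e-01 -2.79886114e-04
 -1.03527949e+00  1.53040281e+00] 18.521263345248155
turn [-0.     0.001 -0.037] then shift [ -77.7 -294.5   97. ]
```

send_rows(series=[[[0,0,0],[0,0,-0.037],10],[[-11.1,-42.1,0],[0,0,0],10],[[-11.1,-42.1,0],[0,0,0],10],[[-11.1,-42.1,0],[0,0,0],10],[[-11.1,-42.1,0],[0,0,0],10],[[-11.1,-42.1,0],[0,0,0],10],[[-11.1,-42.1,0],[0,0,0],10],[[-11.1,-42,0],[0,0,0],10]])

```text
clock: 42.85
position: [424.4, 68.2, 199.2]
ee_rot: [0.997, -0.083, 0.0, -0.0]
contact_force: [0.1, 0.7, -1.1]
gripper_width: 18.4
grasp_force: 59.4
```

send_rows(series=[[[0,0,25],[0,0,0],10],[[0,0,30],[0,0,0],10],[[0,0,25],[0,0,0],10],[[0,0,10],[0,0,0],10],[[0,0,0],[0,0,0],10],[[0,0,0],[0,0,0],10],[[0,0,0],[0,0,0],10],[[0,0,0],[0,0,0],10]])

```text
clock: 43.65
position: [425.6, 66.8, 110.1]
ee_rot: [0.997, -0.082, 0.001, -0.001]
contact_force: [0.1, -1.3, -0.6]
gripper_width: 18.8
grasp_force: 59.4
```

```bash
python3 - <<'E'
from h import *
s=monitor.read_state();print(s['position'],s['gripper_width'],s['contact_force'])
im,c=snap("wrist","w14")
go(sh(-113,-94.3,101.6),TH+np.pi)
print("ear top corners",[np.round(proj(c,sh(-47,-94+q,119)),1) for q in(-12,12)])
T=Ro.from_quat(s['ee_rot']);print("tip px",proj(c,s['position']+T.apply([57,0,-5.4])),"shoulder",proj(c,s['position']+T.apply([17,0,-5.4])))
# automatic: columns of ear top edges / shaft
g=cv2.cvtColor(im,cv2.COLOR_BGR2GRAY)
r0=int(proj(c,sh(-49.5+5,-94,119))[1]);print("row",r0)
for r in(r0-2,r0,): print(r,[int(v) for v in g[r,280:360]])
cv2.imwrite("pics/w14c.png",cv2.resize(im[60:260,190:450],(780,600),interpolation=cv2.INTER_CUBIC))
E
```

```text
[425.62480582  66.81589264 110.06670552] 18.811878423199442 [ 0.06531307 -1.28481873 -0.61704927]
turn [-0.001 -0.002  0.002] then shift [-0.   0.1  8.3]
ear top corners [array([342.9, 127. ]), array([289.9, 126.9])]
tip px [316.41555318 145.8891463 ] shoulder [316.56193865 224.88532266]
row 121
119 [59, 64, 87, 123, 150, 160, 160, 161, 161, 160, 160, 156, 153, 151, 150, 150, 150, 151, 150, 150, 150, 150, 151, 152, 152, 152, 153, 153, 154, 153, 154, 154, 154, 155, 155, 156, 156, 156, 156, 157, 156, 157, 158, 158, 158, 158, 158, 159, 158, 159, 159, 158, 155, 153, 151, 151, 152, 152, 152, 153, 153, 152, 153, 153, 149, 136, 114, 97, 89, 88, 90, 91, 92, 92, 92, 92, 93, 94, 94, 94]
121 [59, 66, 90, 125, 151, 159, 160, 161, 160, 161, 160, 157, 152, 150, 149, 149, 150, 150, 149, 150, 150, 150, 151, 151, 151, 151, 152, 152, 152, 152, 153, 154, 154, 153, 154, 154, 155, 156, 155, 155, 155, 156, 156, 156, 157, 157, 157, 158, 157, 156, 156, 155, 154, 152, 151, 150, 150, 151, 151, 152, 152, 152, 153, 152, 148, 135, 114, 99, 96, 94, 94, 94, 94, 95, 95, 94, 94, 94, 94, 94]
```

View pics/w14c.png

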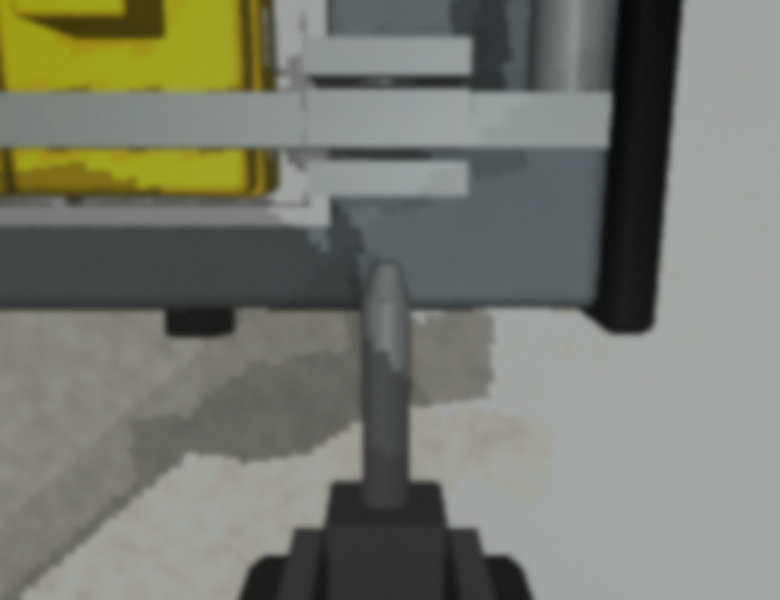

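send_rows(series=[[[0,0,4],[0,0,0],10],[[0,0,3],[0,0,0],10],[[0,0,1],[0,0,0],10],[[0,0,0],[0,0,0],10],[[0,0,0],[0,0,0],10],[[0,0,0],[0,0,0],10]])

```text
clock: 44.3
position: [425.0, 66.6, 101.0]
ee_rot: [0.997, -0.082, 0.0, 0.0]
contact_force: [1.1, 0.6, -0.8]
gripper_width: 18.8
grasp_force: 59.4
```

```bash
python3 - <<'E'
from h import *
s=monitor.read_state();print(s['position'])
im,c=snap("wrist","w15");go(sh(-113,-94.3,101.6),TH+np.pi)
g=cv2.cvtColor(im,cv2.COLOR_BGR2GRAY);print("ear pred",[np.round(proj(c,sh(-47,-94+q,119)),1) for q in(-12,12)])
for r in(150,165,180,195): print(r,[int(v) for v in g[r,300:338]])
r=int(proj(c,sh(-49.5+5,-94,119))[1]);print(r,[int(v) for v in g[r,284:304]],[int(v) for v in g[r,336:356]])
E
```

```text
[424.98744009  66.62505384 101.03454792]
turn [-0.    -0.     0.003] then shift [ 0.4 -0.1 -0.5]
ear pred [array([344.1, 126.6]), array([287.2, 126.4])]
150 [63, 62, 62, 62, 63, 62, 62, 62, 61, 58, 59, 66, 72, 72, 77, 87, 98, 106, 111, 111, 109, 102, 93, 87, 89, 94, 97, 96, 97, 97, 98, 98, 97, 96, 97, 97, 96, 97]
165 [106, 106, 106, 106, 105, 102, 95, 91, 87, 79, 72, 75, 83, 93, 101, 105, 111, 118, 125, 124, 118, 111, 102, 96, 91, 90, 101, 123, 138, 144, 144, 145, 143, 144, 144, 144, 144, 144]
180 [99, 101, 103, 104, 103, 103, 102, 102, 99, 91, 78, 66, 65, 69, 72, 74, 75, 75, 76, 80, 89, 99, 100, 97, 90, 85, 89, 102, 114, 118, 118, 119, 120, 121, 121, 120, 119, 119]
195 [101, 101, 101, 100, 99, 99, 98, 98, 95, 88, 74, 64, 64, 68, 71, 74, 75, 75, 75, 74, 72, 70, 68, 66, 64, 66, 79, 95, 104, 104, 104, 103, 103, 106, 111, 115, 119, 121]
120 [162, 162, 162, 162, 161, 157, 152, 149, 150, 149, 150, 151, 151, 150, 151, 151, 151, 151, 152, 152] [152, 152, 152, 152, 153, 153, 154, 154, 154, 151, 141, 122, 104, 97, 95, 96, 95, 96, 94, 95]
```

send_rows(series=[[[4,0,-0.5],[0,0,0.002],10],[[4,0,0],[0,0,0],10],[[4,0,0],[0,0,0],10],[[4,0,0],[0,0,0],10],[[0,0,0],[0,0,0],10]])

```text
clock: 44.85
position: [441.4, 63.9, 101.5]
ee_rot: [0.997, -0.083, 0.0, -0.0]
contact_force: [0.1, 0.2, -0.6]
gripper_width: 18.4
grasp_force: 59.4
```

send_rows(series=[[[4,0,0],[0,0,0],10],[[4,0,0],[0,0,0],10],[[0,0,0],[0,0,0],10],[[0,0,0],[0,0,0],10]])

```text
clock: 45.25
position: [448.6, 62.6, 101.5]
ee_rot: [0.997, -0.083, -0.0, 0.0]
contact_force: [-0.6, -0.3, 0.1]
gripper_width: 18.7
grasp_force: 59.4
```

```bash
python3 - <<'E'
from h import *
s=monitor.read_state();print(s['position'],s['contact_force']);go(sh(-64,-94.3,101.6),TH+np.pi)
E
```

```text
[448.61691291  62.58544218 101.45376997] [-0.60462989 -0.27817712  0.14685524]
turn [0.    0.    0.001] then shift [25.5 -0.1 -0.1]
```

send_rows(series=[[[4,0,0],[0,0,0],10],[[4,0,0],[0,0,0],10],[[4,0,0],[0,0,0],10],[[4,0,0],[0,0,0],10],[[0,0,0],[0,0,0],10]])

```text
clock: 45.75
position: [465.0, 60.0, 101.5]
ee_rot: [0.997, -0.083, 0.0, -0.0]
contact_force: [0.6, 0.8, 0.2]
gripper_width: 18.3
grasp_force: 59.4
```

send_rows(series=[[[4,0,0],[0,0,0],10],[[3,0,0],[0,0,0],10],[[2,0,0],[0,0,0],10],[[1.5,0,0],[0,0,0],10],[[0,0,0],[0,0,0],10],[[0,0,0],[0,0,0],10]])

```text
clock: 46.35
position: [474.7, 58.2, 101.5]
ee_rot: [0.997, -0.083, -0.0, -0.0]
contact_force: [0.5, 0.1, 0.1]
gripper_width: 18.6
grasp_force: 59.4
```

send_rows(series=[[[1.5,0,0],[0,0,0],10],[[1.5,0,0],[0,0,0],10],[[1.5,0,0],[0,0,0],10],[[0,0,0],[0,0,0],10],[[0,0,0],[0,0,0],10]])

```text
clock: 46.85
position: [475.0, 57.6, 101.0]
ee_rot: [0.997, -0.083, -0.004, 0.001]
contact_force: [-12.3, 7.9, 6.4]
gripper_width: 18.6
grasp_force: 60.4
```

send_rows(series=[[[-2.5,0,0],[0,0,0],10],[[-1,0,0],[0,0,0],10],[[0,0,0],[0,0,0],36],[[0,0,0],[0,0,0],36],[[0,0,0],[0,0,0],36],[[0,0,-10],[0,0,0],36],[[0,0,-25],[0,0,0],36],[[0,0,-45],[0,0,0],36]])

```text
clock: 47.65
position: [474.0, 57.3, 180.6]
ee_rot: [0.997, -0.083, -0.003, 0.001]
contact_force: [1.3, 0.3, -0.4]
gripper_width: 36.0
grasp_force: 0.0
```

send_rows(series=[[[0,0,-45],[0,0,0],0],[[0,0,-45],[0,0,0],0],[[0,0,-40],[0,0,0],0],[[0,0,0],[0,0,0],0],[[0,0,0],[0,0,0],0],[[0,0,0],[0,0,0],0]])

```text
clock: 48.25
position: [475.1, 57.9, 310.8]
ee_rot: [0.997, -0.083, -0.001, 0.0]
contact_force: [0.2, 0.2, 0.4]
gripper_width: 0.0
grasp_force: 0.0
```

```bash
python3 - <<'E'
from h import *
s=monitor.read_state();print(s['position'])
im,c=snap("wrist","w16");go(sh(0,128,85),TH+np.pi)
print(proj(c,sh(0,-94,107)))
u,v=proj(c,sh(0,-94,107)).astype(int)
x0=max(0,u-90);y0=max(0,v-60)
cv2.imwrite("pics/w16c.png",cv2.resize(im[y0:y0+150,x0:x0+200],(800,600),interpolation=cv2.INTER_CUBIC))
E
```

```text
[475.07434964  57.876097   310.77273542]
turn [0.001 0.002 0.001] then shift [  62.6 -222.8  225.4]
[317.01977671 121.09107171]
```

View pics/w16c.png

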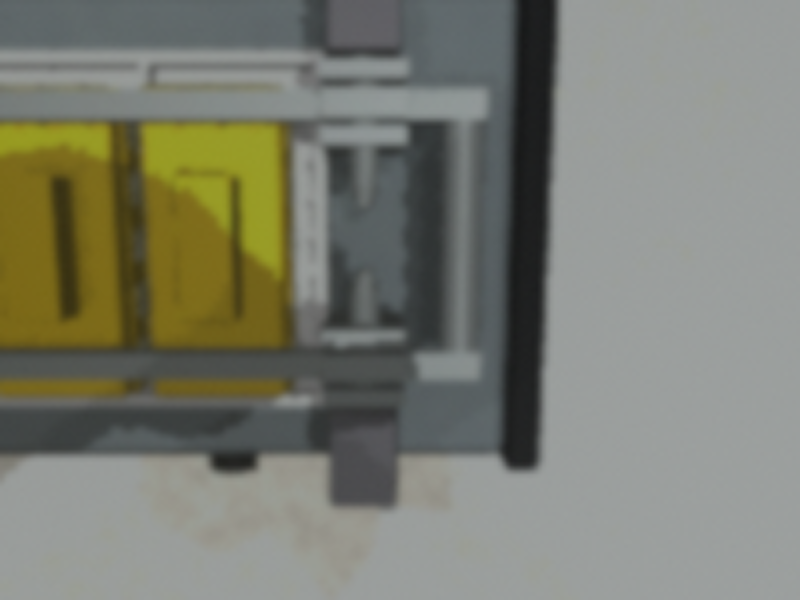

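```bash
python3 - <<'E'
from h import *
s=monitor.read_state();c=camera_info("wrist");im=cv2.imread("pics/w16.png");g=cv2.cvtColor(im,cv2.COLOR_BGR2GRAY)
ex=np.array([np.cos(TH),np.sin(TH)])
for n,uv,z in(("far tip",(317.5,113.5),107),("near tip",(318.2,128.5),107),("far grip",(318,73.5),117),("far ear out",(318,75.5),119),("far ear in",(318,97),119),("near ear in",(318,143),119),("near grip",(318,163.5),117),("near grip end",(318,187),117)):
    P=onplane(c,uv,z);print(n,round(float((P[:2]-SH)@ex),1))
for x in(315,320,325): print([int(v) for v in g[55:102,x]],[int(v) for v in g[138:192,x]])
E
```

```text
far tip 8.3
near tip -8.5
far grip 49.7
far ear out 47.4
far ear in 25.7
near ear in -24.0
near grip -47.9
near grip end -76.3
[94, 95, 94, 95, 94, 95, 94, 95, 96, 96, 96, 96, 96, 97, 97, 97, 94, 85, 68, 74, 106, 135, 145, 143, 133, 110, 95, 112, 136, 146, 148, 148, 148, 146, 137, 116, 107, 122, 141, 147, 145, 131, 106, 86, 82, 84, 84] [79, 79, 77, 75, 77, 100, 125, 133, 119, 91, 69, 66, 75, 80, 80, 80, 80, 77, 69, 63, 66, 75, 79, 76, 68, 56, 54, 56, 59, 64, 73, 80, 82, 78, 77, 76, 76, 76, 77, 76, 76, 76, 76, 76, 76, 76, 77, 77, 84, 107, 133, 147, 150, 152]
[95, 94, 96, 95, 95, 95, 95, 95, 96, 96, 97, 97, 96, 97, 97, 97, 95, 84, 67, 71, 103, 134, 145, 145, 134, 114, 100, 116, 138, 147, 149, 149, 150, 147, 138, 120, 111, 126, 143, 148, 146, 133, 110, 96, 94, 96, 97] [89, 88, 87, 85, 85, 102, 125, 127, 110, 86, 69, 66, 75, 79, 80, 81, 80, 77, 70, 63, 66, 76, 79, 77, 69, 56, 52, 56, 61, 69, 80, 85, 86, 85, 85, 84, 84, 81, 79, 76, 77, 76, 77, 76, 77, 76, 76, 77, 85, 107, 132, 144, 148, 151]
[97, 97, 96, 95, 93, 94, 95, 94, 95, 96, 95, 95, 95, 96, 95, 95, 93, 84, 68, 70, 101, 133, 147, 146, 134, 108, 85, 103, 134, 148, 151, 151, 152, 148, 138, 113, 100, 121, 143, 149, 146, 129, 94, 64, 64, 78, 88] [74, 59, 48, 50, 65, 96, 122, 119, 96, 74, 62, 64, 75, 80, 80, 81, 80, 76, 66, 59, 64, 75, 79, 77, 69, 59, 57, 61, 68, 75, 79, 79, 80, 80, 80, 79, 82, 88, 89, 88, 87, 87, 86, 85, 88, 89, 91, 94, 101, 116, 136, 151, 156, 157]
```

```bash
python3 - <<'E'
from h import *
go(sh(-100,-94.3,97),TH+np.pi)
E
```

```text
turn [0.001 0.002 0.001] then shift [-37.4  -0.5 213.4]
```

send_rows(series=[[[-37.4,-0.5,20],[0,0,0],0],[[0,0,45],[0,0,0],0],[[0,0,45],[0,0,0],0],[[0,0,45],[0,0,0],0],[[0,0,40],[0,0,0],0],[[0,0,17],[0,0,0],0],[[0,0,0],[0,0,0],0],[[0,0,0],[0,0,0],0]])

```text
clock: 49.1
position: [439.0, 64.6, 99.4]
ee_rot: [0.997, -0.083, -0.0, 0.001]
contact_force: [-0.4, 1.4, 0.4]
gripper_width: -0.0
grasp_force: 0.0
```

send_rows(series=[[[4,0,0],[0,0,0],0],[[4,0,0],[0,0,0],0],[[2,0,0],[0,0,0],0],[[2,0,0],[0,0,0],0],[[0,0,0],[0,0,0],0],[[0,0,0],[0,0,0],0]])

```text
clock: 49.7
position: [449.4, 62.6, 99.7]
ee_rot: [0.997, -0.083, -0.001, 0.0]
contact_force: [-6.5, 2.2, 4.1]
gripper_width: 0.0
grasp_force: 2.8
```

send_rows(series=[[[1.5,0,0],[0,0,0],0],[[1.5,0,0],[0,0,0],0],[[0,0,0],[0,0,0],0],[[0,0,0],[0,0,0],0]])

```text
clock: 50.1
position: [449.4, 61.8, 99.3]
ee_rot: [0.996, -0.084, -0.004, 0.001]
contact_force: [-13.0, 6.7, 9.1]
gripper_width: 0.1
grasp_force: 7.1
```

send_rows(series=[[[-6,0,0],[0,0,0],0],[[-4,0,-15],[0,0,0],0],[[0,0,-35],[0,0,0],0],[[0,0,-35],[0,0,0],0],[[40,0,0],[0,0,0],0],[[40,0,0],[0,0,0],0],[[40,0,0],[0,0,0],0],[[40,0,0],[0,0,0],0]])

```text
clock: 50.9
position: [603.5, 37.0, 185.0]
ee_rot: [0.997, -0.083, 0.001, -0.0]
contact_force: [0.5, 0.7, 0.6]
gripper_width: 0.0
grasp_force: 0.0
```

send_rows(series=[[[38,0,0],[0,0,0],0],[[0,0,0],[0,0,0],0],[[0,0,0],[0,0,0],0],[[0,0,0],[0,0,0],0]])

```text
clock: 51.3
position: [638.4, 31.2, 184.5]
ee_rot: [0.997, -0.083, -0.0, 0.0]
contact_force: [0.3, -0.1, 0.6]
gripper_width: -0.2
grasp_force: 0.0
```

```bash
python3 - <<'E'
from h import *
print(monitor.read_state()['position']);go(sh(100,-94.3,99),TH+np.pi)
E
```

```text
[638.37073352  31.21661179 184.53743673]
turn [0.    0.    0.001] then shift [-2.9  0.4 85.5]
```

send_rows(series=[[[-1,0.4,30],[0,0,0],0],[[0,0,35],[0,0,0],0],[[0,0,18],[0,0,0],0],[[0,0,2.5],[0,0,0],0],[[0,0,0],[0,0,0],0],[[-4,0,0],[0,0,0],0],[[-4,0,0],[0,0,0],0],[[0,0,0],[0,0,0],0]])

```text
clock: 52.1
position: [630.0, 32.6, 100.3]
ee_rot: [0.997, -0.083, 0.001, -0.0]
contact_force: [-0.1, 0.2, -0.6]
gripper_width: 0.2
grasp_force: 0.0
```

send_rows(series=[[[-2,0,0],[0,0,0],0],[[-2,0,0],[0,0,0],0],[[-2,0,0],[0,0,0],0],[[0,0,0],[0,0,0],0],[[0,0,0],[0,0,0],0]])

```text
clock: 52.6
position: [626.1, 33.4, 100.1]
ee_rot: [0.997, -0.083, 0.002, -0.0]
contact_force: [5.2, -1.2, 2.6]
gripper_width: 0.2
grasp_force: 2.6
```

send_rows(series=[[[-1.5,0,0],[0,0,0],0],[[-1.5,0,0],[0,0,0],0],[[0,0,0],[0,0,0],0],[[0,0,0],[0,0,0],0]])

```text
clock: 53.0
position: [625.5, 33.9, 101.4]
ee_rot: [0.997, -0.082, 0.005, -0.001]
contact_force: [8.5, -2.7, 2.7]
gripper_width: 0.1
grasp_force: 4.3
```

send_rows(series=[[[-2,0,0],[0,0,0],0],[[-1,0,0],[0,0,0],0],[[0,0,0],[0,0,0],0],[[0,0,0],[0,0,0],0]])

```text
clock: 53.4
position: [625.1, 34.1, 102.6]
ee_rot: [0.997, -0.082, 0.008, -0.001]
contact_force: [11.8, -4.9, 3.4]
gripper_width: -0.2
grasp_force: 6.4
```

send_rows(series=[[[6,0,0],[0,0,0],0],[[6,0,-15],[0,0,0],0],[[0,0,-40],[0,0,0],0],[[0,0,-45],[0,0,0],0],[[0,0,-45],[0,0,0],0],[[0,0,-45],[0,0,0],0],[[0,0,0],[0,0,0],0],[[0,0,0],[0,0,0],0]])

```text
clock: 54.2
position: [629.1, 32.7, 289.1]
ee_rot: [0.997, -0.083, -0.001, -0.001]
contact_force: [-1.3, -0.1, -0.3]
gripper_width: 0.0
grasp_force: 0.0
```

```bash
python3 - <<'E'
from h import *
s=monitor.read_state();print(s['position'])
im,c=snap("wrist","w17");go(sh(0,128,130),TH+np.pi)
ex=np.array([np.cos(TH),np.sin(TH)]);ey=np.array([-ex[1],ex[0]])
b=proj(c,sh(0,128,77));print("button pred px",b)
it,ct=snap("top","t17");u,v=proj(ct,sh(0,128,77)).astype(int);print("top pred",proj(ct,sh(0,128,77)))
cv2.imwrite("pics/t17c.png",cv2.resize(it[v-35:v+65,u-30:u+130],(800,500),interpolation=cv2.INTER_CUBIC));print(u,v)
E
```

```text
[629.09906986  32.6677069  289.07280717]
turn [0.    0.004 0.   ] then shift [ -93.1 -222.2  157.4]
button pred px [152.54266882 241.08552151]
top pred [199.71418315 214.11438893]
199 214
```

View pics/t17c.png

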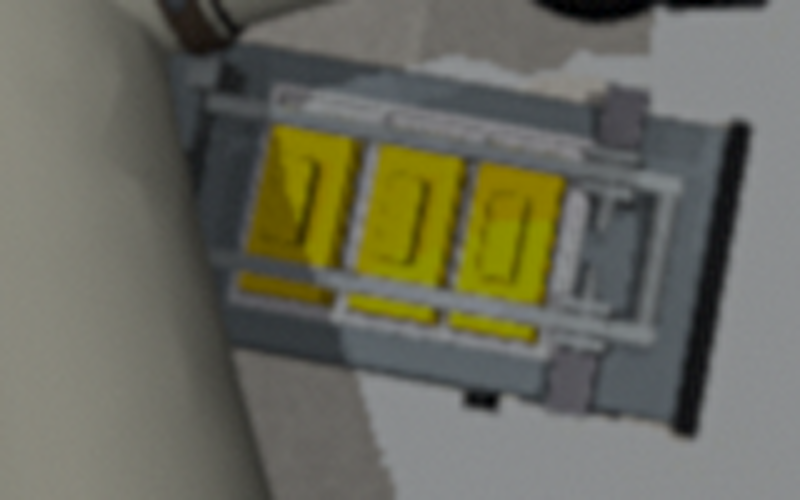

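send_rows(series=[[[-15.5,-37,0],[0,0,0],0],[[-15.5,-37,0],[0,0,0],0],[[-15.5,-37,0],[0,0,0],0],[[-15.5,-37,0],[0,0,0],0],[[-15.5,-37,0],[0,0,0],0],[[-15.5,-37,0],[0,0,0],0],[[0,0,40],[0,0,0],0],[[0,0,40],[0,0,0],0]])

```text
clock: 55.1
position: [573.8, 268.0, 206.7]
ee_rot: [0.997, -0.082, -0.001, 0.0]
contact_force: [0.1, 0.5, -0.3]
gripper_width: 0.2
grasp_force: 0.0
```

send_rows(series=[[[0,0,40],[0,0,0],0],[[0,0,35],[0,0,0],0],[[0,0,15],[0,0,0],0],[[0,0,0],[0,0,0],0],[[0,0,0],[0,0,0],0],[[0,0,0],[0,0,0],0]])

```text
clock: 55.7
position: [575.6, 267.0, 120.0]
ee_rot: [0.997, -0.083, 0.001, -0.0]
contact_force: [0.5, 0.1, -0.5]
gripper_width: 0.2
grasp_force: 0.0
```

```bash
python3 - <<'E'
from h import *
s=monitor.read_state();print(s['position'],s['contact_force']);go(sh(0,128,77),TH+np.pi)
E
```

```text
[575.58231799 266.95427368 119.98047755] [ 0.49912123  0.06942672 -0.50411264]
turn [-0.001 -0.001  0.001] then shift [-1.9  0.1 43. ]
```

send_rows(series=[[[-1.9,0,15],[0,0,0],0],[[0,0,14],[0,0,0],0],[[0,0,8],[0,0,0],0],[[0,0,4],[0,0,0],0],[[0,0,0],[0,0,0],0],[[0,0,0],[0,0,0],0]])

```text
clock: 56.3
position: [573.6, 267.1, 78.4]
ee_rot: [0.997, -0.083, 0.0, -0.0]
contact_force: [-0.2, 0.1, 0.1]
gripper_width: -0.3
grasp_force: 0.0
```

send_rows(series=[[[0,0,2],[0,0,0],0],[[0,0,2],[0,0,0],0],[[0,0,2],[0,0,0],0],[[0,0,2],[0,0,0],0],[[0,0,1],[0,0,0],0],[[0,0,0],[0,0,0],0],[[0,0,0],[0,0,0],0]])

```text
clock: 57.0
position: [573.9, 267.4, 71.0]
ee_rot: [0.997, -0.082, 0.001, -0.0]
contact_force: [-3.1, -0.9, 8.9]
gripper_width: 0.1
grasp_force: 4.7
```

send_rows(series=[[[0,0,1.5],[0,0,0],0],[[0,0,1.5],[0,0,0],0],[[0,0,0],[0,0,0],0],[[0,0,0],[0,0,0],0],[[0,0,0],[0,0,0],0]])

```text
clock: 57.5
position: [574.0, 267.4, 70.8]
ee_rot: [0.997, -0.082, 0.002, -0.0]
contact_force: [-6.4, -1.4, 20.9]
gripper_width: 0.2
grasp_force: 10.4
```

send_rows(series=[[[0,0,-10],[0,0,0],0],[[0,0,-25],[0,0,0],0],[[0,0,-45],[0,0,0],0],[[0,0,-45],[0,0,0],0],[[0,0,-45],[0,0,0],0],[[0,0,-45],[0,0,0],0],[[0,0,0],[0,0,0],0],[[0,0,0],[0,0,0],0]])

```text
clock: 58.3
position: [573.1, 267.1, 281.8]
ee_rot: [0.997, -0.083, 0.0, -0.001]
contact_force: [-0.6, 0.1, -0.6]
gripper_width: -0.2
grasp_force: 0.0
```

```bash
python3 - <<'E'
from h import *
im,c=snap("wrist","w18");b,cs=snap("scene","s18")
u,v=proj(cs,sh(0,-20,90)).astype(int)
print(monitor.read_state()['position'],[np.round(proj(cs,sh(0,-122-0,107))),np.round(proj(cs,sh(36,-122,113)))])
cv2.imwrite("pics/fin.png",np.hstack([cv2.resize(im,(480,300)),cv2.resize(b[110:210,260:366],(318,300),interpolation=cv2.INTER_CUBIC)]))
E
```

```text
[572.36666633 266.58724028 279.10490757] [array([303., 160.]), array([311., 166.])]
```

View pics/fin.png

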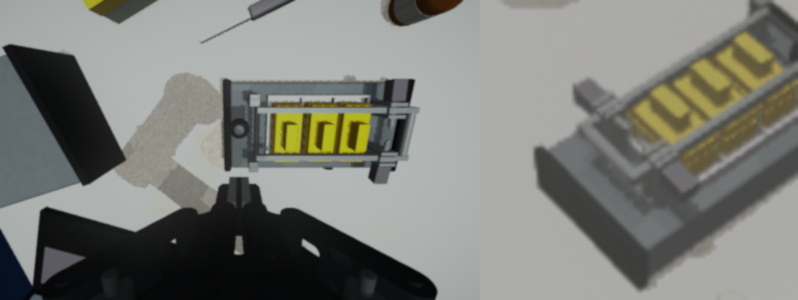

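The picture shows three boxes in their bays, the bail down, both pins seated, and the robot clear of everything. I'm handing in.

```bash
python3 -c "
from bench import job_done;print(job_done())"
```

```text
the job is handed in; nothing more can be done
None
```

The job is handed in at about 58 s: all three boxes are in their bays, the bail is down on its stop, both lock pins are pushed in until they met the ears, and the start button was pressed to the bottom and released. No verdict came back.

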